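# Load the disc magazine and sink its plate with the release valve

### The arm

A 6-joint arm with a two-finger parallel gripper is mounted at the origin on the work surface. World frame = base frame: x ahead of the robot, y to its left, z up, the work surface at z = 0. Lengths are in m, angles in rad, forces in N, time in s.
With the tool pointing down it reaches from about 0.3 to 0.775 m from the base axis. Payload 14.6 kg.
Tool frame: the origin (TCP) lies at the very end of the fingers, on their centre line; the grasp point (between the pads) lies 19 mm behind it; y points along the fingers, x is the direction in which the jaws open and shut, and the axes are right-handed (so a half turn about y gives the same grasp; the last joint's range is limited). The gripper opens to 94 mm and grips with 3 to 60 N. Pads are 16 mm wide; open, the fingers measure 119 mm over their backs; the gripper's body (75 mm by 177 mm) begins 78 mm behind the grasp point.
Start: joints at [1.11, 0.3, 1.521, -0, 1.321, -0.067], TCP at [0.211, 0.508, 0.205] pointing down, gripper open.
Joint ranges: [-3.03, 3.03], [-0.79, 2.21], [0.23, 2.52], [-1.04, 4.18], [0, 3.07], [-2.55, 2.55]. Speed limits (rad/s): [2.22, 2.22, 2.57, 3.14, 3.14, 3.14].

### API

Orientations are given as [roll, pitch, yaw] about the fixed x, y, z axes, in that order (R = Rz(yaw) Ry(pitch) Rx(roll)).
In Python, from station import get_obs, cams, hand_in gives the robot as it stands. The module is installed in compiled form; this text tells all that it offers.
- The arm moves only by the tool step_arm, never from a script. Its argument "plan" is a list of rows, each an object with "grip": the closure, from -1 (fully open) to 1 (shut), so that 0 is half open; "slide": the shift along the tool's x, y, z in m, a list of three; "spin": the turn about the tool's y in degrees. A call has 1 to 20 rows; each row shifts and turns the commanded pose from where the row before left it, along the tool's axes as they then stand; what a row does not reach is not made up. A row lasts 1/12 s, in which the tool goes at most 41.7 mm and 7.16 degrees, less where a joint would pass 70% of its speed; a pose out of reach is approached as far as the arm can. A call is refused whole if a number of a shift passes 0.0417 or a number of a turn 7.16, either way. A call with a gripper value outside its range is refused whole. The fingers move at their own pace and stop on an object; "force" is the grip in N (left out, the last holds). Time passes only in rows, so rows that do not move let the fingers close. It gives the time, the measured TCP pose, the force and the opening at its end, in the units of the state.
- get_obs(): the state, without advancing time (a new reading comes with each control period).
- cams.camera(name): name is "scene" or "side" or "wrist"; returns the picture (384x512x3 uint8, blue, green, red); there is no depth.
- cams.calibration(name): a dict with "K" (3x3 intrinsics, pixels), "T" (4x4, takes a point from camera to world coordinates). Camera axes: x right, y up, looking along -z (the intrinsics and any distortion apply to the point x, -y, -z); pixel columns grow to the right and rows downward; lengths in m; the calibration is good to about 2 mm. A picture is of the moment at which its call begins: read the wrist's pose just before it. calibration takes no time and is no camera call; for the wrist camera it gives the pose at the moment of the call.
- hand_in(): hands the job in, once; it reports no verdict.
The state is a dict: "time_s": time; "qpos": joint angles; "joint_vel": joint speeds; "tau": joint torques, N m; "ee_pos": TCP position; "eef_rot": TCP orientation; "force": force on the tool from outside, world axes, zero at the start; "moment": the same for the moment, N m; "grip_width": finger opening in m.
Only numpy, scipy, OpenCV 4.12 (cv2) and the standard library are available. Lean on these libraries where they do the work, as an engineer would, in place of code of your own. Each camera call takes 0.05 s, during which the arm holds its last target.

### The job

Stack every disc flat and centred in the yellow ring on the blue magazine's raised lift plate, all the black rubber pads at the bottom and the steel caps on top. Then crack the red release valve open only a little, so that the plate sinks slowly (never faster than about 5 cm a second) all the way to its stop with the stack still in order, turn the valve fully shut again, and only after the plate is down set the yellow cover fully home in the magazine's rim. Leave everything else on the bench where it is.

Things in the scene. Friction and masses are not known exactly. Their poses are not given: they have to be found in the camera images.
- pad0: Black rubber pad, a plain flat disc 58 mm across and 10 mm thick, about 35 g. Origin at the centre of its underside, z up through it. May be absent.
- pad0_center (a point): Centre of pad0, 5 mm above its underside.
- pad1: Black rubber pad, a plain flat disc 58 mm across and 10 mm thick, about 35 g. Origin at the centre of its underside, z up through it. May be absent.
- pad1_center (a point): Centre of pad1, 5 mm above its underside.
- pad2: Black rubber pad, a plain flat disc 58 mm across and 10 mm thick, about 35 g. Origin at the centre of its underside, z up through it. May be absent.
- pad2_center (a point): Centre of pad2, 5 mm above its underside.
- cap0: Steel cap with blue film on its faces, a plain flat disc 58 mm across and 8 mm thick, about 160 g. Origin at the centre of its underside, z up through it. May be absent.
- cap0_center (a point): Centre of cap0, 4 mm above its underside.
- cap1: Steel cap with blue film on its faces, a plain flat disc 58 mm across and 8 mm thick, about 160 g. Origin at the centre of its underside, z up through it. May be absent.
- cap1_center (a point): Centre of cap1, 4 mm above its underside.
- cap2: Steel cap with blue film on its faces, a plain flat disc 58 mm across and 8 mm thick, about 160 g. Origin at the centre of its underside, z up through it. May be absent.
- cap2_center (a point): Centre of cap2, 4 mm above its underside.
- magazine: Blue open-topped square well fixed on the bench, 142 mm square outside, 130 mm square inside, rim 110 mm above the bench. Origin on the bench under its centre, x and y along its sides. A 50 mm square, 58 mm high valve block stands beside it, centred 150 mm from the well's centre on its -y side.
- plate_top (a point): Centre of the top face of the 122 mm square aluminium lift plate inside the well (axes as the magazine's), in the middle of the yellow ring (67 mm outside, 61 mm inside diameter) that marks where the stack goes. 115 mm above the bench with the ram fully up, 45 mm when down. Moves with the plate.
- ram (a joint): How far the plate has sunk from its top position, m: starts between 0 and 0.012, 0.070 is the bottom stop. It does not come up again. With the valve shut it holds still, even with 8 N more on it than the stack.
- valve (a joint): Release valve, rad: 0 shut (stop), grows counter-clockwise seen from above, 1.5 at most; stiff (about 0.4 N m), stays where left. The plate holds until roughly 0.45 to 0.75 (earlier with more load), then sinks the faster the farther it is opened: about 15 to 25 mm/s at 0.1 past that point, 50 to 100 mm/s from 0.4 past it. Turning it back slows and stops the plate.
- valve_bar (a point): Centre of the red valve T-bar: 64 mm long, 12 mm wide, 24 mm high, horizontal, centre 90 mm above the bench, to be pinched across its width from above; it turns about the vertical through this point. Its own y axis runs along the bar; at valve 0 that is the magazine's y axis. A white dot marks its +y end.
- cover: Yellow cover, 0.35 kg: plate 150 mm square, 6 mm thick, over a black 114 mm square step 6 mm high that drops inside the well's rim with 8 mm play all round. Origin at the centre of the step's underside, 104 mm above the bench when seated; the plate's top is at 12 mm. It may be turned by any quarter turn.
- cover_handle (a point): Middle of the cover's black handle bar, 27 mm above the cover's origin: the bar is 70 mm long along the cover's x, 12 mm wide, from 12 to 42 mm above the origin.
- din_rail: Bystander: steel rail offcut 35 x 130 x 8 mm, long in y, origin under its centre.
- screwdriver: Bystander: screwdriver about 200 mm long, lying along its x, origin under its middle.
- ferrule_tub: Bystander: clear round tub of blue ferrules, 76 mm across, 45 mm high.
- terminals: Bystander: grey terminal block 50 x 45 x 50 mm, origin under its centre.
- crimper: Bystander: red-handled crimping tool, about 230 mm long, lying flat.
Not all that is in view belongs to the job. Several things have the shape of the cover; the one meant has the colours described above.

How it is judged:
By the outcome, as a careful person would: the job done as asked, in the order asked, and still so for the second after the job is handed in, with the robot touching nothing.
Of pad0, pad1, pad2, cap0, cap1, cap2 only 4 to 6 are there at a start; the rules pass over those that are not, and their reading is None.
At some moment in a run one of cover may be knocked a few centimetres aside while the robot is not near it.
Once in a run the grip may slacken for a moment while it holds something.
It also fails if it takes over 208 s, if anything falls off the work surface, if the arm or the gripper's body presses on something with over 40 N, if the wrist force passes 120 N, or if a joint passes its speed limit or range.

## Working session

There is one attempt and no reset: what is moved stays moved. The work goes in short steps, Python scripts to look and compute and a tool call to move; the robot and the scene stay as the last step left them, time stands still between calls to the robot, and variables do not carry over. Pictures are saved under pics/ and viewed, and the job is handed in when it is done.

Besides the shell and the picture viewer there is one more tool, called after "Emit:" as name(argument=value, ...), one argument or row to a line, values as JSON. step_arm: Moves the arm, as the interface text tells. Its arguments: {"type":"object","properties":{"plan":{"type":"array","items":{"type":"object","properties":{"grip":{"type":"number"},"slide":{"type":"array","items":{"type":"number"}},"spin":{"type":"number"}}}},"force":{"type":"number"}},"required":["plan"]}

```bash
ls; mkdir -p pics
python3 - <<'E'
from station import get_obs, cams
import cv2, numpy as np
np.set_printoptions(precision=4,suppress=True)
o=get_obs(); print(o)
for n in ["scene","side","wrist"]:
    c=cams.calibration(n); print(n,c)
    cv2.imwrite(f"pics/{n}0.png",cams.camera(n))
E
```

```text
pics
{'time_s': 0.0, 'qpos': array([ 1.1104,  0.3005,  1.5216, -0.    ,  1.3207, -0.0666]), 'joint_vel': array([-0.0003, -0.0009, -0.0005,  0.0019,  0.0003, -0.0014]), 'tau': array([ -0.0021, -53.1803, -35.274 ,   0.0708,   0.0243,  -0.0001]), 'ee_pos': array([0.2109, 0.5077, 0.2049]), 'eef_rot': array([-1.5707,  0.0012,  1.1769]), 'force': array([-0.4513, -0.8071,  0.1055]), 'moment': array([-0.0534,  0.0314, -0.0049]), 'grip_width': 0.09418502021825259}
scene {'K': array([[456.1358,   0.    , 251.564 ],
       [  0.    , 456.1358, 190.5874],
       [  0.    ,   0.    ,   1.    ]]), 'T': array([[-0.4528, -0.6565,  0.6033,  1.431 ],
       [ 0.8915, -0.321 ,  0.3197,  0.4963],
       [-0.0162,  0.6826,  0.7306,  1.1965],
       [ 0.    ,  0.    ,  0.    ,  1.    ]])}
side {'K': array([[385.8989,   0.    , 252.6276],
       [  0.    , 385.8989, 193.4589],
       [  0.    ,   0.    ,   1.    ]]), 'T': array([[ 0.998 ,  0.0518, -0.0365,  0.4582],
       [-0.0591,  0.5513, -0.8322, -1.0035],
       [-0.023 ,  0.8327,  0.5533,  0.7577],
       [ 0.    ,  0.    ,  0.    ,  1.    ]])}
wrist {'K': array([[276.1275,   0.    , 250.9101],
       [  0.    , 276.1275, 190.452 ],
       [  0.    ,   0.    ,   1.    ]]), 'T': array([[ 0.3843, -0.8853, -0.2617,  0.1349],
       [ 0.9232,  0.3681,  0.1104,  0.5401],
       [-0.0014, -0.2841,  0.9588,  0.3841],
       [ 0.    ,  0.    ,  0.    ,  1.    ]])}
```

View pics/scene0.png

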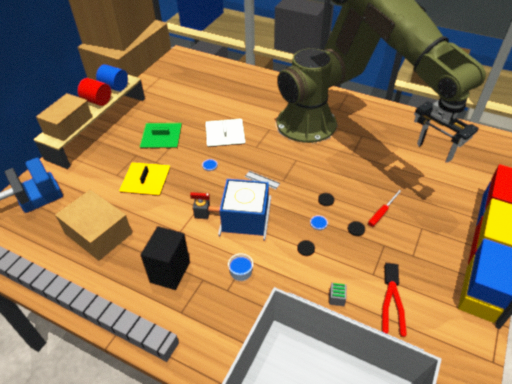

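View pics/side0.png

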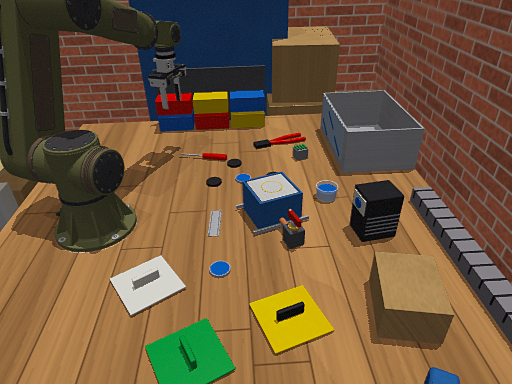

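View pics/wrist0.png

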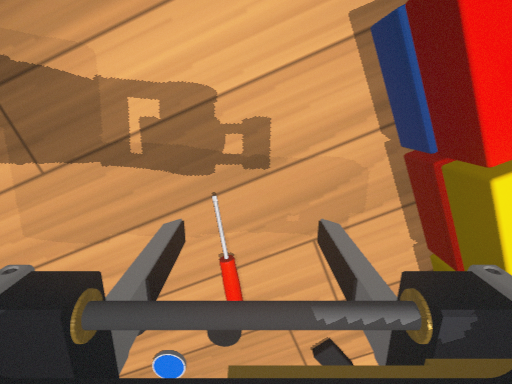

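Scene view: pads are black discs at (327,199), (357,228) and (306,247). Caps are blue discs at (318,223) and (210,165); the blue thing at (240,266) is the ferrule tub. The three cover-shaped things are yellow (145,178), green (161,135) and white (225,132). Only the yellow one has the black handle and yellow plate.

```bash
cat > h.py <<'E'
from station import get_obs, cams, hand_in
import cv2, numpy as np
np.set_printoptions(precision=4,suppress=True)
def ray(cal,u,v):
    K,T=cal["K"],cal["T"]
    d=np.array([(u-K[0,2])/K[0,0],-(v-K[1,2])/K[1,1],-1.0])
    return T[:3,3],T[:3,:3]@d
def onplane(cal,u,v,z):
    o,d=ray(cal,u,v); return o+d*(z-o[2])/d[2]
def proj(cal,p):
    q=cal["T"][:3,:3].T@(np.asarray(p)-cal["T"][:3,3]); K=cal["K"]
    return np.array([K[0,2]+K[0,0]*q[0]/-q[2],K[1,2]+K[1,1]*-q[1]/-q[2]])
def grab(n,name=None):
    cal=cams.calibration(n); im=cams.camera(n)
    if name: cv2.imwrite(f"pics/{name}.png",im)
    return cal,im
def crop(im,x0,y0,x1,y1,k,name):
    cv2.imwrite(f"pics/{name}.png",cv2.resize(im[y0:y1,x0:x1],None,fx=k,fy=k,interpolation=cv2.INTER_CUBIC))
def mask(im,col):
    h=cv2.cvtColor(im,cv2.COLOR_BGR2HSV); H,S,V=[h[...,i].astype(int) for i in range(3)]
    m={"black":(V<60),"blue":(H>95)&(H<125)&(S>140)&(V>110),"yellow":(H>22)&(H<33)&(S>180)&(V>150),
       "red":((H<6)|(H>174))&(S>170)&(V>90),"white":(S<50)&(V>190)}[col]
    return m.astype(np.uint8)
def blobs(m,lo,hi):
    n,l,s,c=cv2.connectedComponentsWithStats(m)
    return [(c[i],s[i],(l==i)) for i in range(1,n) if lo<=s[i,4]<=hi]
def poly(cal,mk,z,name=None):
    cs,_=cv2.findContours(mk.astype(np.uint8),cv2.RETR_EXTERNAL,cv2.CHAIN_APPROX_NONE)
    c=max(cs,key=cv2.contourArea)[:,0,:]
    return np.array([onplane(cal,u,v,z)[:2] for u,v in c],np.float32)
E
python3 - <<'E'
from h import *
o=get_obs();print(o['time_s'])
for n in ["scene","side"]:
    cal=cams.calibration(n); im=cv2.imread(f"pics/{n}0.png")
    for col,z in [("black",.010),("blue",.008)]:
        for c,s,mk in blobs(mask(im,col),60,700):
            P=poly(cal,mk,z); (cx,cy),r=cv2.minEnclosingCircle(P)
            if .2<cx<.9 and abs(cy)<.6 and .02<r<.05: print(n,col,c,s,"c",np.array([cx,cy]),"r",r)
    for c,s,mk in blobs(mask(im,"yellow"),500,9000):
        P=poly(cal,mk,.012); print(n,"yellow",c,cv2.minAreaRect(P))
crop(cv2.imread("pics/scene0.png"),110,110,390,290,2.8,"scene0c")
crop(cv2.imread("pics/side0.png"),140,120,350,350,2.6,"side0c")
cal=cams.calibration("wrist"); print(proj(cal,o['ee_pos']))
E
```

```text
0.15
scene black [325.5833 199.0606] [319 194  14  11 132] c [0.3739 0.2274] r 0.02636239118874073
scene black [201.0417 212.8917] [194 209  15   9 120] c [ 0.6211 -0.1324] r 0.029896259307861328
scene black [355.908  228.4356] [348 222  16  14 163] c [0.4518 0.3632] r 0.027358027175068855
scene black [305.6723 247.7627] [298 241  16  14 177] c [0.597  0.2433] r 0.026736672967672348
scene black [390.8545 272.75  ] [385 264  13  21 220] c [0.5725 0.5135] r 0.03758023679256439
scene blue [209.5385 164.1209] [204 160  12   9  91] c [ 0.3978 -0.2291] r 0.02443709783256054
scene blue [318.3556 221.9556] [311 217  15  11 135] c [0.4789 0.2416] r 0.024784861132502556
scene blue [240.1858 265.0791] [230 258  21  16 253] c [0.7466 0.0873] r 0.03152107819914818
scene yellow [144.6598 178.4171] ((0.5671185255050659, -0.4041801393032074), (0.153736874461174, 0.1532129943370819), 19.472496032714844)
scene yellow [499.2343 222.0588] ((0.2128758579492569, 0.7717288136482239), (0.18867674469947815, 0.08114686608314514), 5.834564208984375)
side black [261.9035 143.9035] [254 140  17   9 114] c [0.5714 0.5046] r 0.046232402324676514
side black [300.3694 154.1171] [293 149  15  11 111] c [0.717  0.3978] r 0.04774075001478195
side black [233.7677 162.798 ] [227 159  14   9  99] c [0.446  0.3487] r 0.034670162945985794
side black [213.7107 181.5372] [207 177  15  10 121] c [0.3719 0.2145] r 0.03415268659591675
side black [289.913 311.107] [277 302  27  20 299] c [ 0.5672 -0.3958] r 0.041497740894556046
side blue [326.5152 187.3333] [318 184  18   8  99] c [0.7722 0.1379] r 0.030626963824033737
side blue [219.45 267.69] [210 261  19  14 200] c [ 0.3955 -0.2324] r 0.026149965822696686
side blue [442.1592 376.7851] [429 367  30  17 377] c [ 0.8499 -0.5876] r 0.032004084438085556
side yellow [290.0931 318.7294] ((0.563984751701355, -0.4099038541316986), (0.1495840847492218, 0.14956483244895935), 19.300819396972656)
[250.3694 230.5474]
```

View pics/scene0c.png

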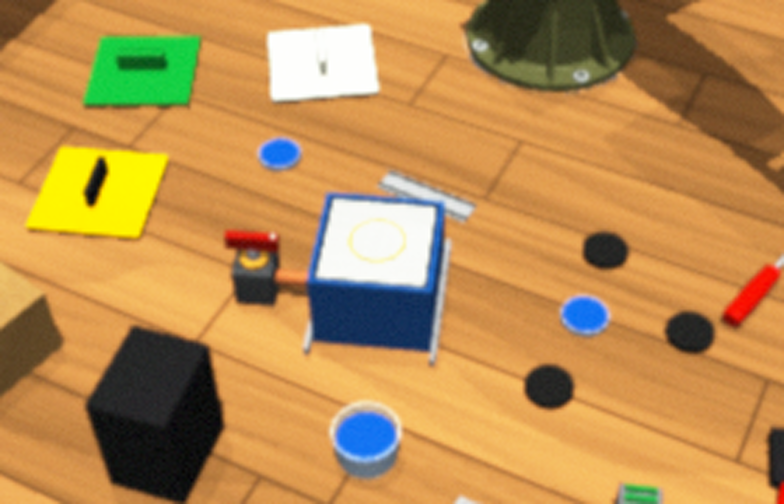

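View pics/side0c.png

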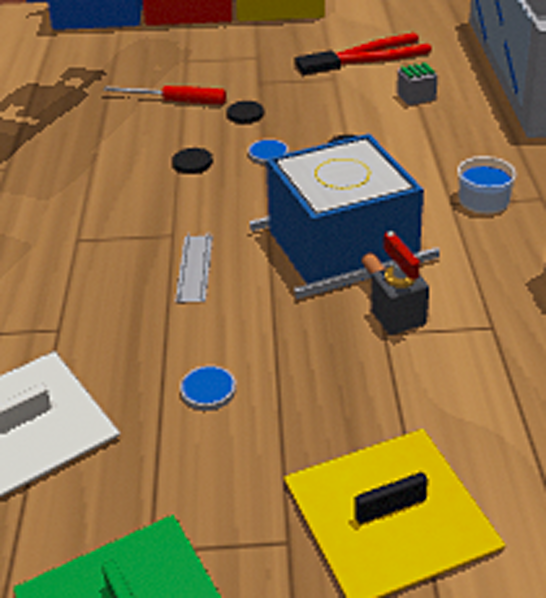

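Emit:
step_arm(
  plan=[
    {"grip": -1,"slide": [-0.0176,0,-0.0357],"spin": 0},
    {"grip": -1,"slide": [-0.0176,0,-0.0357],"spin": 0},
    {"grip": -1,"slide": [-0.0176,0,-0.0357],"spin": 0},
    {"grip": -1,"slide": [-0.0176,0,-0.0357],"spin": 0},
    {"grip": -1,"slide": [-0.0176,0,-0.0357],"spin": 0},
    {"grip": -1,"slide": [-0.0176,0,-0.0357],"spin": 0},
    {"grip": -1,"slide": [-0.0176,0,-0.0357],"spin": 0},
    {"grip": -1,"slide": [-0.0176,0,-0.0357],"spin": 0},
    {"grip": -1,"slide": [0,0,0],"spin": 0},
    {"grip": -1,"slide": [0,0,0],"spin": 0},
    {"grip": -1,"slide": [0,0,0],"spin": 0},
  ],
)

```text
time_s: 1.07
ee_pos: [0.4205, 0.2685, 0.2053]
eef_rot: [-1.57, 0.0, 1.177]
force: [0.3, 0.9, 0.5]
grip_width: 0.0938
```

Run:
```python
from h import *
o=get_obs();print(o['time_s'],o['ee_pos'],o['eef_rot'])
cal,im=grab("wrist","w1")
for col,z in [("black",.010),("blue",.008)]:
    for c,s,mk in blobs(mask(im,col),200,9000):
        P=poly(cal,mk,z); (cx,cy),r=cv2.minEnclosingCircle(P)
        print(col,c,s,"c",np.array([cx,cy]),"r",r)
```

```text
1.0667 [0.4205 0.2685 0.2053] [-1.5704  0.0002  1.1766]
black [206.6275 146.9153] [ 187  127   40   40 1251] c [0.3683 0.2262] r 0.02824167162179947
black [434.9327 193.2115] [422 177  27  48 208] c [0.5675 0.5067] r 0.036521267145872116
black [337.6128 264.5508] [ 318  222   39   80 1064] c [0.6039 0.3348] r 0.07407274842262268
black [455.8874 319.1248] [ 386  272  126   93 7591] c [0.7822 0.482 ] r 0.13620060682296753
blue [248.2652 213.6717] [231 197  35  34 920] c [0.4786 0.2405] r 0.02600950188934803
blue [162.5033 355.8675] [137 333  47  45 302] c [ 0.6589 -0.0084] r 0.05378710478544235
```

View pics/w1.png

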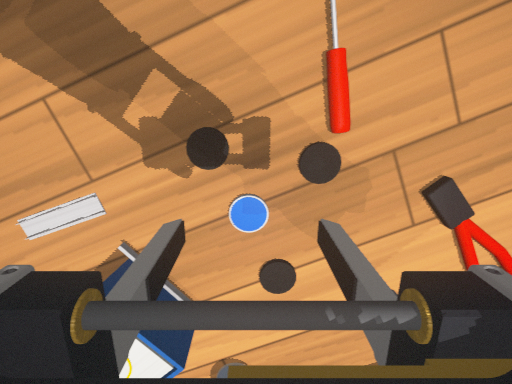

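```bash
cat >> h.py <<'E'
def discfit(cal,im,u,v,z,half=32,blue=False):
    """disc top-face centre: Otsu on an ROI round (u,v), ellipse fit, ray to plane z"""
    u,v=int(u),int(v); y0,x0=max(v-half,0),max(u-half,0)
    R=im[y0:v+half,x0:u+half]
    g=cv2.subtract(R[...,0],R[...,2]) if blue else cv2.max(cv2.max(R[...,0],R[...,1]),R[...,2])
    g=cv2.GaussianBlur(g,(3,3),0)
    _,m=cv2.threshold(g,0,1,(cv2.THRESH_BINARY if blue else cv2.THRESH_BINARY_INV)+cv2.THRESH_OTSU)
    n,l,s,c=cv2.connectedComponentsWithStats(m); i=l[v-y0,u-x0]
    mk=np.zeros(im.shape[:2],bool); mk[y0:v+half,x0:u+half]=(l==i)
    P=poly(cal,mk,z); e=cv2.fitEllipse(P*1000)
    return np.array(e[0])/1000,e[1],s[i]
E
python3 - <<'E'
from h import *
cal=cams.calibration("wrist"); im=cv2.imread("pics/w1.png")
for u,v in [(207,147),(319,162),(277,276)]: print(discfit(cal,im,u,v,.010))
print(discfit(cal,im,248,213,.008,blue=True))
o,d=ray(cal,130,375); print(onplane(cal,130,375,.11))
# magazine corners from scene
c2=cams.calibration("scene")
for u,v in [(227,180),(269,183),(268,213),(222,211)]: print(onplane(c2,u,v,.11))
E
```

```text
(array([0.3655, 0.2278]), (56.391319274902344, 75.69158935546875), array([   0,    4,   57,   50, 1528], dtype=int32))
(array([0.4458, 0.3601]), (56.18552017211914, 59.49895477294922), array([  11,   11,   43,   43, 1433], dtype=int32))
(array([0.5904, 0.2425]), (56.497642517089844, 61.726295471191406), array([  14,   15,   37,   35, 1034], dtype=int32))
(array([0.4785, 0.2409]), (51.0709114074707, 51.749244689941406), array([ 15,  16,  36,  34, 960], dtype=int32))
[0.5889 0.0299 0.11  ]
[ 0.5268 -0.0747  0.11  ]
[0.4779 0.0571 0.11  ]
[0.5965 0.1101 0.11  ]
[ 0.6526 -0.0228  0.11  ]
```

Emit:
step_arm(
  plan=[
    {"grip": -1,"slide": [-0.0177,-0.0095,-0.0308],"spin": 0},
    {"grip": -1,"slide": [-0.0177,-0.0095,-0.0308],"spin": 0},
    {"grip": -1,"slide": [-0.0177,-0.0095,-0.0308],"spin": 0},
    {"grip": -1,"slide": [-0.0177,-0.0095,-0.0308],"spin": 0},
    {"grip": -1,"slide": [-0.0177,-0.0095,-0.0308],"spin": 0},
    {"grip": -1,"slide": [-0.0177,-0.0095,-0.0308],"spin": 0},
    {"grip": -1,"slide": [-0.0177,-0.0095,-0.0308],"spin": 0},
    {"grip": -1,"slide": [-0.0177,-0.0095,-0.0308],"spin": 0},
    {"grip": -1,"slide": [-0.0177,-0.0095,-0.0308],"spin": 0},
    {"grip": -1,"slide": [-0.0177,-0.0095,-0.0308],"spin": 0},
    {"grip": -1,"slide": [0,0,0],"spin": 0},
    {"grip": -1,"slide": [0,0,0],"spin": 0},
    {"grip": -1,"slide": [0,0,0],"spin": 0},
  ],
)

```text
time_s: 2.2
ee_pos: [0.637, -0.0117, 0.2999]
eef_rot: [-1.57, 0.0, 1.179]
force: [-0.8, 0.0, -0.0]
grip_width: 0.0939
```

Run:
```python
from h import *
o=get_obs();print(o['time_s'],o['ee_pos'],o['eef_rot'])
cal,im=grab("wrist","w2")
```

```text
2.2 [ 0.637  -0.0117  0.2999] [-1.5699  0.0001  1.1786]
```

View pics/w2.png

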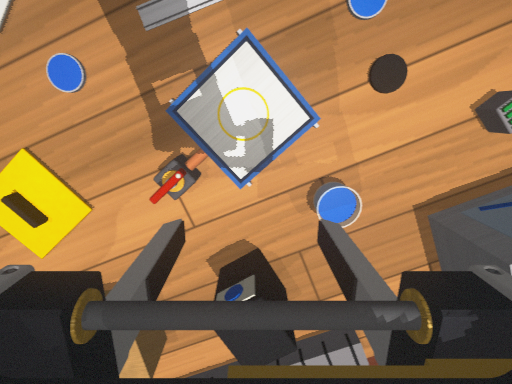

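Run:
```python
from h import *
cal=cams.calibration("wrist"); im=cv2.imread("pics/w2.png")
h=cv2.cvtColor(im,cv2.COLOR_BGR2HSV)
# rim blue (dark)
R=np.zeros(im.shape[:2],np.uint8); R[20:195,160:325]=1
b=((im[...,0].astype(int)-im[...,2])>40).astype(np.uint8)*R
B=blobs(b,300,99999); 
for c,s,mk in B:
    P=poly(cal,mk,.11); r=cv2.minAreaRect(P*1000); print("rim",c,s,r); print(cv2.boxPoints(r))
y=((h[...,0]>20)&(h[...,0]<36)&(h[...,1]>90)).astype(np.uint8)
yy=y.copy(); yy[:, :205]=0; yy[:,280:]=0; yy[:75]=0; yy[150:]=0
pts=np.argwhere(yy)[:,::-1]
for z in (.103,.109,.115):
    P=np.array([onplane(cal,u,v,z)[:2] for u,v in pts],np.float32)
    print("ring z",z,np.array(cv2.fitEllipse(P*1000)[0]),cv2.fitEllipse(P*1000)[1],len(pts))
print("cap E",discfit(cal,im,66,72,.008,blue=True))
print("pad C",discfit(cal,im,388,73,.010)," D at",proj(cal,[.4785,.2408,.008]))
# cover
yc=y.copy(); yc[:,110:]=0
for c,s,mk in blobs(yc,800,99999):
    P=poly(cal,mk,.012); r=cv2.minAreaRect(P*1000); print("cover",c,r)
rd=mask(im,"red"); rd[:, 220:]=0
for c,s,mk in blobs(rd,60,3000):
    P=poly(cal,mk,.102); r=cv2.minAreaRect(P*1000); print("valve",c,s,r)
crop(im,120,130,220,220,6,"w2v"); crop(im,160,20,330,195,4,"w2m")
```

```text
rim [243.5919 104.1675] [ 166   28  154  161 2083] ((562.8809204101562, 8.231033325195312), (142.3047637939453, 141.89881896972656), 19.683700561523438)
[[471.9885  51.0685]
 [519.7839 -82.5386]
 [653.7733 -34.6065]
 [605.9779  99.0007]]
ring z 0.103 [563.0036   7.9522] (65.02059936523438, 65.40972900390625) 352
ring z 0.109 [562.9669   8.1513] (63.984153747558594, 64.3670883178711) 352
ring z 0.115 [562.9302   8.3505] (62.94771194458008, 63.324440002441406) 352
cap E (array([ 0.397 , -0.2312]), (51.152950286865234, 51.668975830078125), array([ 14,  15,  34,  36, 945], dtype=int32))
pad C (array([0.5931, 0.239 ]), (56.15869903564453, 60.13834762573242), array([  12,   13,   40,   39, 1209], dtype=int32))  D at [367.9752  -4.6495]
cover [ 38.5995 203.5217] ((565.380859375, -406.06756591796875), (149.8037872314453, 152.55740356445312), 19.252809524536133)
valve [165.589  187.3185] [150 171  34  33 292] ((611.8726806640625, -130.58424377441406), (10.791933059692383, 66.23591613769531), 21.264219284057617)
```

View pics/w2v.png

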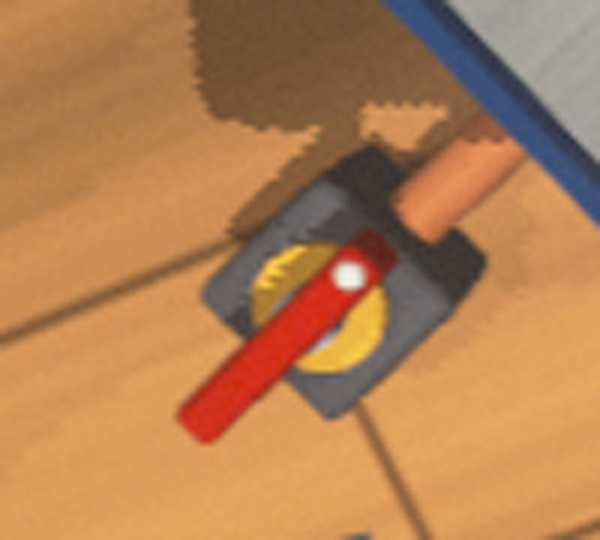

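View pics/w2m.png

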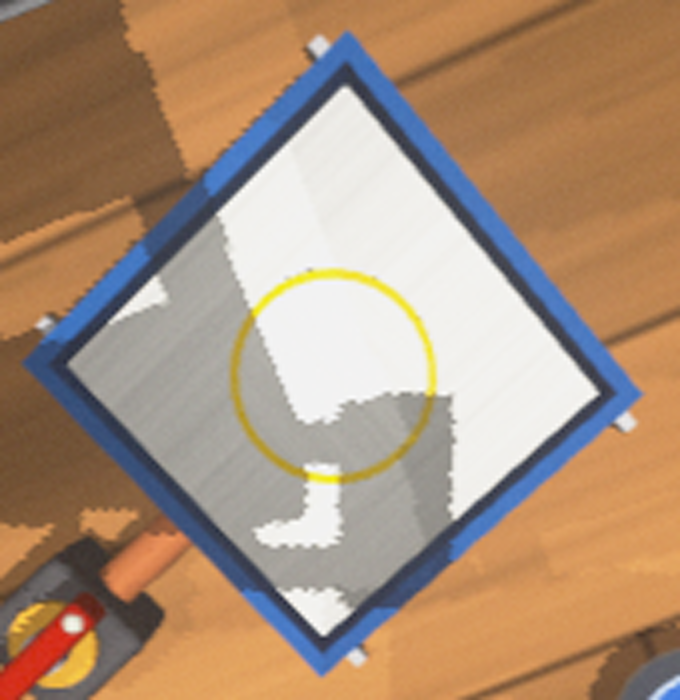

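Emit:
step_arm(
  force=15,
  plan=[
    {"grip": -1,"slide": [0.027,0.02,0.0173],"spin": 0},
    {"grip": -1,"slide": [0.027,0.02,0.0173],"spin": 0},
    {"grip": -1,"slide": [0.027,0.02,0.0173],"spin": 0},
    {"grip": -1,"slide": [0.027,0.02,0.0173],"spin": 0},
    {"grip": -1,"slide": [0.027,0.02,0.0173],"spin": 0},
    {"grip": -1,"slide": [0.027,0.02,0.0173],"spin": 0},
    {"grip": -1,"slide": [0.027,0.02,0.0173],"spin": 0},
    {"grip": -1,"slide": [0.027,0.02,0.0173],"spin": 0},
    {"grip": -1,"slide": [0,0.035,0],"spin": 0},
    {"grip": -1,"slide": [0,0.035,0],"spin": 0},
    {"grip": -1,"slide": [0,0.035,0],"spin": 0},
    {"grip": -1,"slide": [0,0,0],"spin": 0},
    {"grip": -1,"slide": [0,0,0],"spin": 0},
    {"grip": -1,"slide": [0,0,0],"spin": 0},
  ],
)

```text
time_s: 3.42
ee_pos: [0.5929, 0.2401, 0.038]
eef_rot: [-1.573, -0.002, 1.178]
force: [0.2, 0.2, 0.8]
grip_width: 0.094
```

```bash
cat >> h.py <<'E'
def go(x,y,z,n=8,yaw=None):
    o=get_obs(); p=o['ee_pos']; a=o['eef_rot'][2] if yaw is None else yaw
    d=np.array([x,y,z])-p; t=np.array([np.cos(a)*d[0]+np.sin(a)*d[1],-d[2],-np.sin(a)*d[0]+np.cos(a)*d[1]])
    k=int(np.ceil(np.linalg.norm(t)/.038)); n=max(k,1)
    print("t",round(o['time_s'],2),"at",p,"yaw %.4f"%o['eef_rot'][2],"w %.4f"%o['grip_width'],"F",o['force'],"| total",t,"rows",n,"each",t/n)
E
python3 - <<'E'
from h import *
go(.592,.241,.0025)
cal,im=grab("wrist","w3")
print(discfit(cal,im,*proj(cal,[.592,.241,.01]),.010,half=50))
E
```

```text
t 3.42 at [0.5929 0.2401 0.038 ] yaw 1.1779 w 0.0940 F [0.2107 0.2371 0.8481] | total [0.0004 0.0355 0.0011] rows 1 each [0.0004 0.0355 0.0011]
(array([0.5825, 0.2443]), (74.47296905517578, 87.27481079101562), array([   0,    0,  100,   84, 7155], dtype=int32))
```

View pics/w3.png

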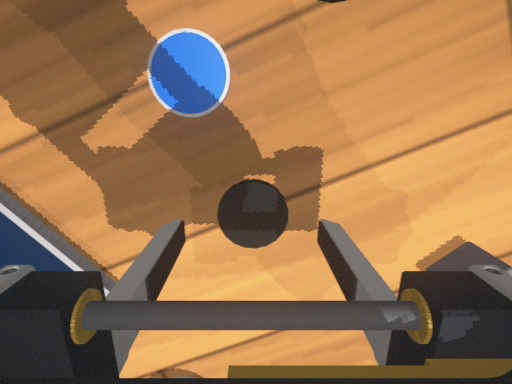

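Run:
```python
from h import *
cal=cams.calibration("wrist")
print(onplane(cal,252.5,213.5,.01), proj(cal,[.5929,.2401,.01]),proj(cal,[.592,.241,.01]))
```

```text
[0.5924 0.2423 0.01  ] [250.2215 215.04  ] [250.8242 213.6757]
```

Emit:
step_arm(
  force=15,
  plan=[
    {"grip": -1,"slide": [0.001,0.025,0.001],"spin": 0},
    {"grip": -1,"slide": [0,0.0103,0],"spin": 0},
    {"grip": -1,"slide": [0,0,0],"spin": 0},
    {"grip": 1,"slide": [0,0,0],"spin": 0},
    {"grip": 1,"slide": [0,0,0],"spin": 0},
    {"grip": 1,"slide": [0,0,0],"spin": 0},
    {"grip": 1,"slide": [0,0,0],"spin": 0},
    {"grip": 1,"slide": [0,0,0],"spin": 0},
    {"grip": 1,"slide": [0,0,0],"spin": 0},
    {"grip": 1,"slide": [0,0,0],"spin": 0},
    {"grip": 1,"slide": [0,0,0],"spin": 0},
  ],
)

```text
time_s: 4.38
ee_pos: [0.5919, 0.2405, 0.0003]
eef_rot: [-1.571, -0.0, 1.177]
force: [0.1, 0.1, 2.5]
grip_width: 0.0574
```

Emit:
step_arm(
  plan=[
    {"grip": 1,"slide": [0,-0.03,0],"spin": 0},
    {"grip": 1,"slide": [0,-0.04,0],"spin": 0},
    {"grip": 1,"slide": [0,-0.04,0],"spin": 0},
    {"grip": 1,"slide": [0,-0.04,0],"spin": 0},
    {"grip": 1,"slide": [-0.0322,0,-0.0089],"spin": 0},
    {"grip": 1,"slide": [-0.0322,0,-0.0089],"spin": 0},
    {"grip": 1,"slide": [-0.0322,0,-0.0089],"spin": 0},
    {"grip": 1,"slide": [-0.0322,0,-0.0089],"spin": 0},
    {"grip": 1,"slide": [-0.0322,0,-0.0089],"spin": 0},
    {"grip": 1,"slide": [-0.0322,0,-0.0089],"spin": 0},
    {"grip": 1,"slide": [-0.0322,0,-0.0089],"spin": 0},
    {"grip": 1,"slide": [0,0,0],"spin": 0},
    {"grip": 1,"slide": [0,0,0],"spin": 0},
    {"grip": 1,"slide": [0,0,0],"spin": 0},
  ],
)

```text
time_s: 5.55
ee_pos: [0.5629, 0.0089, 0.1502]
eef_rot: [-1.571, -0.0, 1.177]
force: [0.8, 1.1, -0.4]
grip_width: 0.0573
```

Run:
```python
from h import *
go(.563,.0082,.125)
cal,im=grab("wrist","w4")
```

```text
t 5.55 at [0.5629 0.0089 0.1502] yaw 1.1768 w 0.0573 F [ 0.8106  1.1118 -0.3768] | total [-0.0006  0.0252 -0.0003] rows 1 each [-0.0006  0.0252 -0.0003]
```

View pics/w4.png

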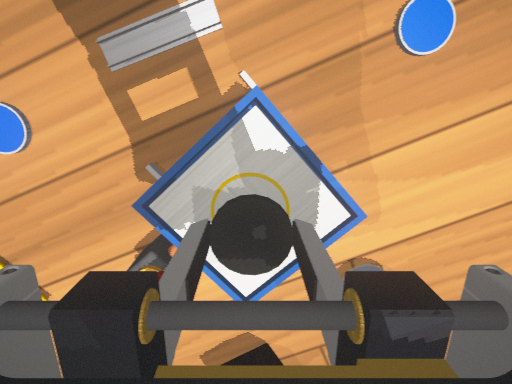

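Emit:
step_arm(
  plan=[
    {"grip": 1,"slide": [-0.0005,0.02,0],"spin": 0},
    {"grip": 1,"slide": [0,0.012,0],"spin": 0},
    {"grip": 1,"slide": [0,0,0],"spin": 0},
    {"grip": 1,"slide": [0,0,0],"spin": 0},
    {"grip": 1,"slide": [0,0,0],"spin": 0},
  ],
)

```text
time_s: 6.02
ee_pos: [0.5629, 0.0085, 0.1187]
eef_rot: [-1.571, -0.0, 1.178]
force: [0.5, -0.4, -0.5]
grip_width: 0.0577
```

Emit:
step_arm(
  plan=[
    {"grip": 1,"slide": [0,0.003,0],"spin": 0},
    {"grip": 1,"slide": [0,0,0],"spin": 0},
    {"grip": 1,"slide": [0,0,0],"spin": 0},
  ],
)

```text
time_s: 6.27
ee_pos: [0.5627, 0.008, 0.1154]
eef_rot: [-1.571, -0.0, 1.177]
force: [-1.1, 0.2, -0.7]
grip_width: 0.0576
```

Emit:
step_arm(
  plan=[
    {"grip": 1,"slide": [0,0.002,0],"spin": 0},
    {"grip": 1,"slide": [0,0,0],"spin": 0},
    {"grip": 1,"slide": [0,0,0],"spin": 0},
  ],
)

```text
time_s: 6.52
ee_pos: [0.5626, 0.008, 0.1131]
eef_rot: [-1.571, 0.0, 1.177]
force: [0.3, -0.2, 0.1]
grip_width: 0.0575
```

Emit:
step_arm(
  plan=[
    {"grip": 1,"slide": [0,0.0015,0],"spin": 0},
    {"grip": 1,"slide": [0,0,0],"spin": 0},
    {"grip": 1,"slide": [0,0,0],"spin": 0},
  ],
)

```text
time_s: 6.77
ee_pos: [0.5626, 0.008, 0.1116]
eef_rot: [-1.571, 0.0, 1.177]
force: [-0.3, -0.3, -0.9]
grip_width: 0.0576
```

Emit:
step_arm(
  plan=[
    {"grip": 1,"slide": [0,0.0015,0],"spin": 0},
    {"grip": 1,"slide": [0,0,0],"spin": 0},
    {"grip": 1,"slide": [0,0,0],"spin": 0},
  ],
)

```text
time_s: 7.02
ee_pos: [0.5627, 0.008, 0.1102]
eef_rot: [-1.571, -0.0, 1.177]
force: [0.5, -0.5, -0.3]
grip_width: 0.0574
```

Emit:
step_arm(
  plan=[
    {"grip": 1,"slide": [0,0.0015,0],"spin": 0},
    {"grip": 1,"slide": [0,0,0],"spin": 0},
    {"grip": 1,"slide": [0,0,0],"spin": 0},
  ],
)

```text
time_s: 7.27
ee_pos: [0.5628, 0.008, 0.1098]
eef_rot: [-1.572, -0.0, 1.177]
force: [-5.9, 0.2, 11.9]
grip_width: 0.0572
```

Emit:
step_arm(
  plan=[
    {"grip": 1,"slide": [0,0.0012,0],"spin": 0},
    {"grip": 1,"slide": [0,0,0],"spin": 0},
    {"grip": 1,"slide": [0,0,0],"spin": 0},
  ],
)

```text
time_s: 7.52
ee_pos: [0.5629, 0.008, 0.1095]
eef_rot: [-1.572, -0.0, 1.177]
force: [-9.3, -0.7, 20.8]
grip_width: 0.058
```

Emit:
step_arm(
  plan=[
    {"grip": 1,"slide": [0,-0.0018,0],"spin": 0},
    {"grip": 1,"slide": [0,0,0],"spin": 0},
    {"grip": -0.5,"slide": [0,0,0],"spin": 0},
    {"grip": -0.5,"slide": [0,0,0],"spin": 0},
    {"grip": -0.5,"slide": [0,0,0],"spin": 0},
    {"grip": -0.5,"slide": [0,0,0],"spin": 0},
  ],
)

```text
time_s: 8.02
ee_pos: [0.5635, 0.0086, 0.1099]
eef_rot: [-1.573, -0.002, 1.177]
force: [2.8, 5.2, 7.6]
grip_width: 0.0703
```

Emit:
step_arm(
  plan=[
    {"grip": -0.5,"slide": [0,-0.02,0],"spin": 0},
    {"grip": -0.5,"slide": [0,-0.03,0],"spin": 0},
    {"grip": -0.5,"slide": [0,-0.04,0],"spin": 0},
    {"grip": -1,"slide": [0,-0.04,0],"spin": 0},
    {"grip": -1,"slide": [0,0,-0.04],"spin": 0},
    {"grip": -1,"slide": [0,0,-0.04],"spin": 0},
    {"grip": -1,"slide": [0,0,0],"spin": 0},
    {"grip": -1,"slide": [0,0,0],"spin": 0},
    {"grip": -1,"slide": [0,0,0],"spin": 0},
  ],
)

```text
time_s: 8.77
ee_pos: [0.6361, -0.0225, 0.2384]
eef_rot: [-1.569, 0.0, 1.177]
force: [0.1, -0.2, -0.7]
grip_width: 0.094
```

Run:
```python
from h import *
go(.446,.360,.1)
cal,im=grab("wrist","w5")
```

```text
t 8.77 at [ 0.6361 -0.0225  0.2384] yaw 1.1769 w 0.0940 F [ 0.108  -0.2192 -0.745 ] | total [0.2803 0.1384 0.3223] rows 12 each [0.0234 0.0115 0.0269]
```

View pics/w5.png

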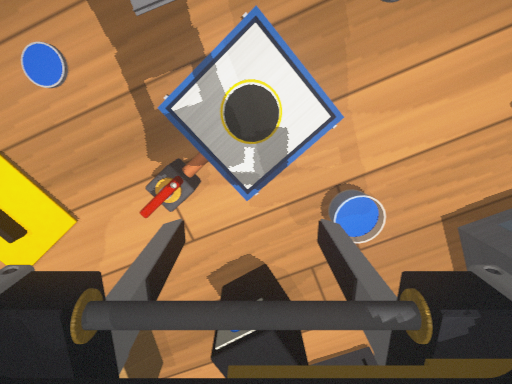

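```bash
cat >> h.py <<'E'
def maskfit(cal,m,z):
    P=poly(cal,m,z); e=cv2.fitEllipse(P*1000); return np.array(e[0])/1000,np.array(e[1])
E
python3 - <<'E'
from h import *
cal=cams.calibration("wrist"); im=cv2.imread("pics/w5.png")
h=cv2.cvtColor(im,cv2.COLOR_BGR2HSV)
R=np.zeros(im.shape[:2],np.uint8); R[60:160,200:300]=1
m=(h[...,2]<62).astype(np.uint8)*R
for c,s,mk in blobs(m,500,9000): print(c,s,maskfit(cal,mk,.1195))
y=((h[...,0]>20)&(h[...,0]<36)&(h[...,1]>120)&(h[...,2]>80)).astype(np.uint8)*R
pts=np.argwhere(y)[:,::-1]
P=np.array([onplane(cal,u,v,.1097)[:2] for u,v in pts],np.float32); print("ring",cv2.fitEllipse(P*1000))
R[:]=0;R[5:205,150:350]=1
b=((im[...,0].astype(int)-im[...,2])>40).astype(np.uint8)*R
for c,s,mk in blobs(b,300,99999):
    P=poly(cal,mk,.11); r=cv2.minAreaRect(P*1000); print("rim",c,s,r)
E
```

```text
ring ((562.8832397460938, 8.145448684692383), (63.85194396972656, 64.47083282470703), 81.81967163085938)
rim [251.3883  97.3002] [ 158    6  186  195 3008] ((563.0089721679688, 8.271537780761719), (142.33729553222656, 142.01791381835938), 19.627756118774414)
```

Run:
```python
from h import *
cal=cams.calibration("wrist"); im=cv2.imread("pics/w5.png")
h=cv2.cvtColor(im,cv2.COLOR_BGR2HSV)
print(h[112,251],h[100,240],h[112,225],h[130,260])
R=np.zeros(im.shape[:2],np.uint8); R[60:160,200:300]=1
for t in (70,85,100):
  m=(h[...,2]<t).astype(np.uint8)*R
  for c,s,mk in blobs(m,500,9000): print(t,c,s,maskfit(cal,mk,.1195))
crop(im,190,50,310,170,5,"w5c")
```

```text
[30 26 68] [21 25 71] [ 5 25 61] [11 29 70]
70 [244.5709 125.6382] [225 101  49  40 832] (array([ 0.5729, -0.0019]), array([25.5103, 56.1012]))
85 [251.0939 112.8307] [ 225   85   53   57 2374] (array([0.5643, 0.008 ]), array([54.7723, 55.9116]))
100 [251.0602 112.8787] [ 224   85   55   57 2408] (array([0.5643, 0.008 ]), array([55.194 , 56.2876]))
```

Emit:
step_arm(
  plan=[
    {"grip": -1,"slide": [0.0234,0.0115,0.0269],"spin": 0},
    {"grip": -1,"slide": [0.0234,0.0115,0.0269],"spin": 0},
    {"grip": -1,"slide": [0.0234,0.0115,0.0269],"spin": 0},
    {"grip": -1,"slide": [0.0234,0.0115,0.0269],"spin": 0},
    {"grip": -1,"slide": [0.0234,0.0115,0.0269],"spin": 0},
    {"grip": -1,"slide": [0.0234,0.0115,0.0269],"spin": 0},
    {"grip": -1,"slide": [0.0234,0.0115,0.0269],"spin": 0},
    {"grip": -1,"slide": [0.0234,0.0115,0.0269],"spin": 0},
    {"grip": -1,"slide": [0.0234,0.0115,0.0269],"spin": 0},
    {"grip": -1,"slide": [0.0234,0.0115,0.0269],"spin": 0},
    {"grip": -1,"slide": [0.0234,0.0115,0.0269],"spin": 0},
    {"grip": -1,"slide": [0.0234,0.0115,0.0269],"spin": 0},
    {"grip": -1,"slide": [0,0.03,0],"spin": 0},
    {"grip": -1,"slide": [0,0.03,0],"spin": 0},
    {"grip": -1,"slide": [0,0,0],"spin": 0},
    {"grip": -1,"slide": [0,0,0],"spin": 0},
    {"grip": -1,"slide": [0,0,0],"spin": 0},
  ],
)

```text
time_s: 10.23
ee_pos: [0.4467, 0.3607, 0.0434]
eef_rot: [-1.572, -0.002, 1.177]
force: [-0.2, 0.5, 1.1]
grip_width: 0.0943
```

Run:
```python
from h import *
go(.446,.360,.002)
cal,im=grab("wrist","w6"); print(proj(cal,[.446,.36,.01]))
```

```text
t 10.23 at [0.4467 0.3607 0.0434] yaw 1.1768 w 0.0943 F [-0.1651  0.4836  1.0858] | total [-0.001   0.0414  0.0003] rows 2 each [-0.0005  0.0207  0.0002]
[249.192  212.8574]
```

View pics/w6.png

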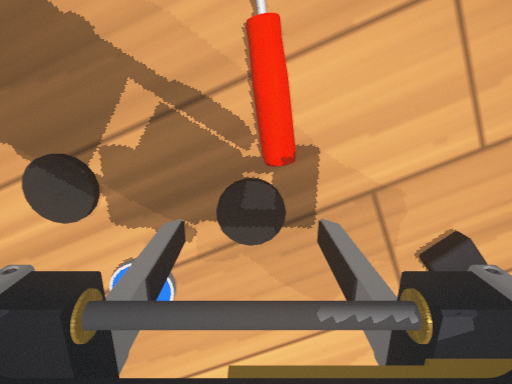

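View pics/w5c.png

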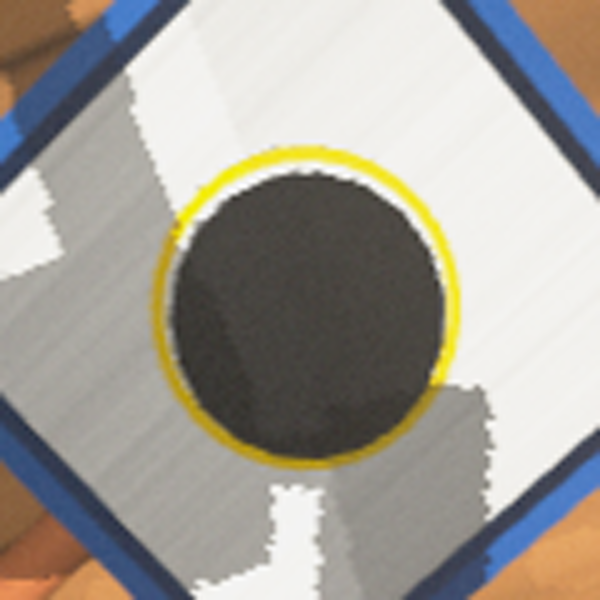

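Emit:
step_arm(
  plan=[
    {"grip": -1,"slide": [0.001,0.025,0.0012],"spin": 0},
    {"grip": -1,"slide": [0,0.0148,0],"spin": 0},
    {"grip": -1,"slide": [0,0,0],"spin": 0},
    {"grip": 1,"slide": [0,0,0],"spin": 0},
    {"grip": 1,"slide": [0,0,0],"spin": 0},
    {"grip": 1,"slide": [0,0,0],"spin": 0},
    {"grip": 1,"slide": [0,0,0],"spin": 0},
    {"grip": 1,"slide": [0,0,0],"spin": 0},
    {"grip": 1,"slide": [0,0,0],"spin": 0},
    {"grip": 1,"slide": [0,0,0],"spin": 0},
    {"grip": 1,"slide": [0,0,0],"spin": 0},
  ],
)

```text
time_s: 11.2
ee_pos: [0.4455, 0.362, 0.0018]
eef_rot: [-1.571, -0.0, 1.177]
force: [-1.5, -1.4, 5.0]
grip_width: 0.0575
```

Emit:
step_arm(
  plan=[
    {"grip": 1,"slide": [0,-0.03,0],"spin": 0},
    {"grip": 1,"slide": [0,-0.04,0],"spin": 0},
    {"grip": 1,"slide": [0,-0.04,0],"spin": 0},
    {"grip": 1,"slide": [0,-0.04,0],"spin": 0},
    {"grip": 1,"slide": [0,0,0],"spin": 0},
    {"grip": 1,"slide": [0,0,0],"spin": 0},
  ],
)

```text
time_s: 11.7
ee_pos: [0.4461, 0.3623, 0.1533]
eef_rot: [-1.573, -0.003, 1.177]
force: [-0.3, 0.2, -1.1]
grip_width: 0.0575
```

Run:
```python
from h import *
go(.563,.0082,.16)
```

```text
t 11.7 at [0.4461 0.3623 0.1533] yaw 1.1770 w 0.0575 F [-0.2661  0.229  -1.0893] | total [-0.2822 -0.0067 -0.2438] rows 10 each [-0.0282 -0.0007 -0.0244]
```

Emit:
step_arm(
  plan=[
    {"grip": 1,"slide": [-0.0282,0,-0.0244],"spin": 0},
    {"grip": 1,"slide": [-0.0282,0,-0.0244],"spin": 0},
    {"grip": 1,"slide": [-0.0282,0,-0.0244],"spin": 0},
    {"grip": 1,"slide": [-0.0282,0,-0.0244],"spin": 0},
    {"grip": 1,"slide": [-0.0282,0,-0.0244],"spin": 0},
    {"grip": 1,"slide": [-0.0282,0,-0.0244],"spin": 0},
    {"grip": 1,"slide": [-0.0282,0,-0.0244],"spin": 0},
    {"grip": 1,"slide": [-0.0282,0,-0.0244],"spin": 0},
    {"grip": 1,"slide": [-0.0282,0,-0.0244],"spin": 0},
    {"grip": 1,"slide": [-0.0282,0,-0.0244],"spin": 0},
    {"grip": 1,"slide": [0,0,0],"spin": 0},
    {"grip": 1,"slide": [0,0,0],"spin": 0},
    {"grip": 1,"slide": [0,0,0],"spin": 0},
  ],
)

```text
time_s: 12.78
ee_pos: [0.5619, 0.0082, 0.15]
eef_rot: [-1.569, 0.001, 1.177]
force: [0.0, 0.5, -0.6]
grip_width: 0.0575
```

Run:
```python
from h import *
go(.563,.0082,.125)
cal,im=grab("wrist","w7")
```

```text
t 12.78 at [0.5619 0.0082 0.15  ] yaw 1.1767 w 0.0575 F [ 0.0039  0.4825 -0.5565] | total [ 0.0004  0.025  -0.001 ] rows 1 each [ 0.0004  0.025  -0.001 ]
```

View pics/w7.png

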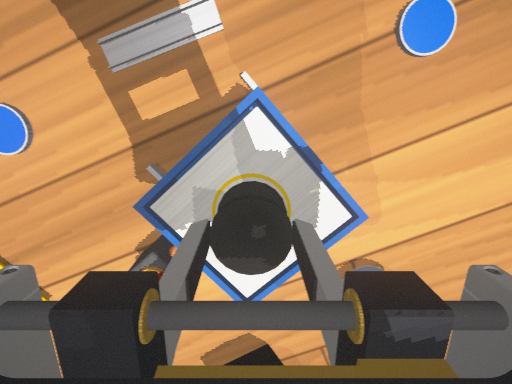

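Emit:
step_arm(
  plan=[
    {"grip": 1,"slide": [0.0004,0.015,-0.0005],"spin": 0},
    {"grip": 1,"slide": [0,0.011,0],"spin": 0},
    {"grip": 1,"slide": [0,0,0],"spin": 0},
    {"grip": 1,"slide": [0,0,0],"spin": 0},
    {"grip": 1,"slide": [0,0,0],"spin": 0},
  ],
)

```text
time_s: 13.25
ee_pos: [0.5632, 0.0084, 0.1258]
eef_rot: [-1.571, -0.0, 1.178]
force: [0.1, 0.1, -0.7]
grip_width: 0.0576
```

Emit:
step_arm(
  plan=[
    {"grip": 1,"slide": [0,0.0012,0],"spin": 0},
    {"grip": 1,"slide": [0,0,0],"spin": 0},
    {"grip": 1,"slide": [0,0,0],"spin": 0},
  ],
)

```text
time_s: 13.5
ee_pos: [0.5633, 0.008, 0.1245]
eef_rot: [-1.571, -0.0, 1.177]
force: [-0.3, -0.4, -0.5]
grip_width: 0.0573
```

Emit:
step_arm(
  plan=[
    {"grip": 1,"slide": [0,0.001,0],"spin": 0},
    {"grip": 1,"slide": [0,0,0],"spin": 0},
    {"grip": 1,"slide": [0,0,0],"spin": 0},
  ],
)

```text
time_s: 13.75
ee_pos: [0.5632, 0.008, 0.1232]
eef_rot: [-1.571, 0.0, 1.177]
force: [0.5, 0.5, -0.5]
grip_width: 0.0577
```

Emit:
step_arm(
  plan=[
    {"grip": 1,"slide": [0,0.001,0],"spin": 0},
    {"grip": 1,"slide": [0,0,0],"spin": 0},
    {"grip": 1,"slide": [0,0,0],"spin": 0},
  ],
)

```text
time_s: 14.0
ee_pos: [0.5631, 0.008, 0.1222]
eef_rot: [-1.571, 0.0, 1.177]
force: [0.2, -0.9, 0.1]
grip_width: 0.0576
```

Emit:
step_arm(
  plan=[
    {"grip": 1,"slide": [0,0.0006,0],"spin": 0},
    {"grip": 1,"slide": [0,0,0],"spin": 0},
    {"grip": 1,"slide": [0,0,0],"spin": 0},
  ],
)

```text
time_s: 14.25
ee_pos: [0.5632, 0.008, 0.1217]
eef_rot: [-1.571, 0.0, 1.177]
force: [-0.4, 0.3, -0.8]
grip_width: 0.0575
```

Emit:
step_arm(
  plan=[
    {"grip": 1,"slide": [0,0.0005,0],"spin": 0},
    {"grip": 1,"slide": [0,0,0],"spin": 0},
    {"grip": 1,"slide": [0,0,0],"spin": 0},
  ],
)

```text
time_s: 14.5
ee_pos: [0.5632, 0.008, 0.1215]
eef_rot: [-1.571, -0.0, 1.177]
force: [-1.8, 0.3, 5.1]
grip_width: 0.0576
```

Contact. Release and retreat.

Emit:
step_arm(
  plan=[
    {"grip": -0.5,"slide": [0,0,0],"spin": 0},
    {"grip": -0.5,"slide": [0,0,0],"spin": 0},
    {"grip": -0.5,"slide": [0,0,0],"spin": 0},
    {"grip": -0.5,"slide": [0,0,0],"spin": 0},
    {"grip": -0.5,"slide": [0,-0.02,0],"spin": 0},
    {"grip": -0.5,"slide": [0,-0.03,0],"spin": 0},
    {"grip": -1,"slide": [0,-0.04,0],"spin": 0},
    {"grip": -1,"slide": [0,-0.03,-0.02],"spin": 0},
    {"grip": -1,"slide": [0,0,-0.03],"spin": 0},
    {"grip": -1,"slide": [0,0,-0.03],"spin": 0},
    {"grip": -1,"slide": [0,0,0],"spin": 0},
    {"grip": -1,"slide": [0,0,0],"spin": 0},
    {"grip": -1,"slide": [0,0,0],"spin": 0},
  ],
)

```text
time_s: 15.58
ee_pos: [0.6366, -0.0225, 0.2407]
eef_rot: [-1.57, 0.0, 1.177]
force: [-0.4, -0.1, 0.6]
grip_width: 0.0941
```

Run:
```python
from h import *
go(.368,.227,.06)
cal,im=grab("wrist","w8")
h=cv2.cvtColor(im,cv2.COLOR_BGR2HSV)
R=np.zeros(im.shape[:2],np.uint8); R[50:170,190:310]=1
m=(h[...,2]<95).astype(np.uint8)*R
for c,s,mk in blobs(m,500,9000): print(c,s,maskfit(cal,mk,.1295))
crop(im,150,10,350,190,3,"w8c")
```

```text
t 15.58 at [ 0.6366 -0.0225  0.2407] yaw 1.1770 w 0.0941 F [-0.3763 -0.145   0.64  ] | total [0.1273 0.1807 0.3438] rows 11 each [0.0116 0.0164 0.0313]
[250.8221 113.4249] [ 224   84   55   59 2535] (array([0.5654, 0.0074]), array([54.965 , 56.3399]))
```

View pics/w8c.png

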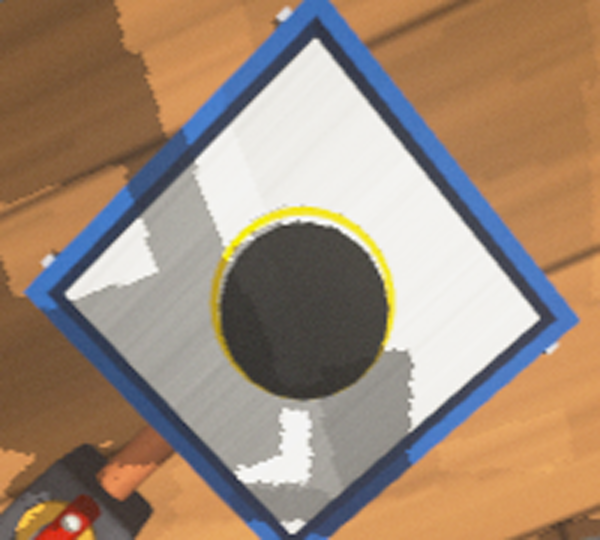

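Emit:
step_arm(
  plan=[
    {"grip": -1,"slide": [0.0116,0,0.0313],"spin": 0},
    {"grip": -1,"slide": [0.0116,0,0.0313],"spin": 0},
    {"grip": -1,"slide": [0.0116,0,0.0313],"spin": 0},
    {"grip": -1,"slide": [0.0116,0,0.0313],"spin": 0},
    {"grip": -1,"slide": [0.0116,0.01,0.0313],"spin": 0},
    {"grip": -1,"slide": [0.0116,0.015,0.0313],"spin": 0},
    {"grip": -1,"slide": [0.0116,0.015,0.0313],"spin": 0},
    {"grip": -1,"slide": [0.0116,0.02,0.0313],"spin": 0},
    {"grip": -1,"slide": [0.0116,0.02,0.0313],"spin": 0},
    {"grip": -1,"slide": [0.0116,0.02,0.0313],"spin": 0},
    {"grip": -1,"slide": [0.0116,0.02,0.0313],"spin": 0},
    {"grip": -1,"slide": [0,0.035,0],"spin": 0},
    {"grip": -1,"slide": [0,0.035,0],"spin": 0},
    {"grip": -1,"slide": [0,0,0],"spin": 0},
    {"grip": -1,"slide": [0,0,0],"spin": 0},
    {"grip": -1,"slide": [0,0,0],"spin": 0},
  ],
)

```text
time_s: 16.97
ee_pos: [0.3688, 0.2275, 0.0531]
eef_rot: [-1.572, -0.002, 1.177]
force: [0.4, -0.5, 0.6]
grip_width: 0.094
```

Run:
```python
from h import *
go(.368,.227,.002)
cal,im=grab("wrist","w9"); print(proj(cal,[.368,.227,.01]))
```

```text
t 16.97 at [0.3688 0.2275 0.0531] yaw 1.1768 w 0.0940 F [ 0.4389 -0.5093  0.5543] | total [-0.0008  0.0511  0.0005] rows 2 each [-0.0004  0.0255  0.0003]
[249.475  208.6218]
```

View pics/w9.png

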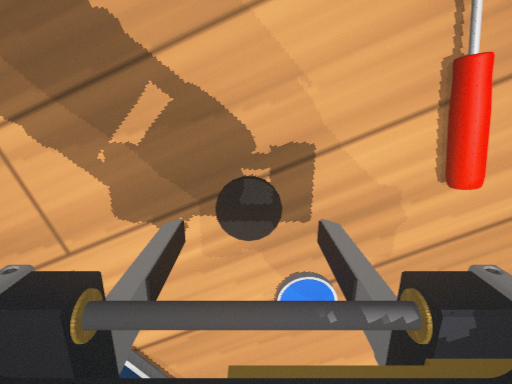

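Emit:
step_arm(
  plan=[
    {"grip": -1,"slide": [0,0.03,0.0005],"spin": 0},
    {"grip": -1,"slide": [0,0.02,0],"spin": 0},
    {"grip": -1,"slide": [0,0,0],"spin": 0},
    {"grip": 1,"slide": [0,0,0],"spin": 0},
    {"grip": 1,"slide": [0,0,0],"spin": 0},
    {"grip": 1,"slide": [0,0,0],"spin": 0},
    {"grip": 1,"slide": [0,0,0],"spin": 0},
    {"grip": 1,"slide": [0,0,0],"spin": 0},
    {"grip": 1,"slide": [0,0,0],"spin": 0},
    {"grip": 1,"slide": [0,0,0],"spin": 0},
    {"grip": 1,"slide": [0,0,0],"spin": 0},
  ],
)

```text
time_s: 17.93
ee_pos: [0.3678, 0.2275, 0.0014]
eef_rot: [-1.571, -0.0, 1.177]
force: [-0.8, -1.8, 5.6]
grip_width: 0.0575
```

Emit:
step_arm(
  plan=[
    {"grip": 1,"slide": [0,-0.03,0],"spin": 0},
    {"grip": 1,"slide": [0,-0.04,0],"spin": 0},
    {"grip": 1,"slide": [0,-0.04,0],"spin": 0},
    {"grip": 1,"slide": [0,-0.04,0],"spin": 0},
    {"grip": 1,"slide": [0,-0.01,0],"spin": 0},
    {"grip": 1,"slide": [0,0,0],"spin": 0},
  ],
)

```text
time_s: 18.43
ee_pos: [0.3687, 0.228, 0.1637]
eef_rot: [-1.574, -0.004, 1.177]
force: [0.5, 0.8, -0.5]
grip_width: 0.0574
```

Run:
```python
from h import *
go(.5625,.0083,.16)
```

```text
t 18.43 at [0.3687 0.228  0.1637] yaw 1.1770 w 0.0574 F [ 0.5454  0.789  -0.4845] | total [-0.1285  0.0037 -0.2633] rows 8 each [-0.0161  0.0005 -0.0329]
```

Emit:
step_arm(
  plan=[
    {"grip": 1,"slide": [-0.0161,0,-0.0329],"spin": 0},
    {"grip": 1,"slide": [-0.0161,0,-0.0329],"spin": 0},
    {"grip": 1,"slide": [-0.0161,0,-0.0329],"spin": 0},
    {"grip": 1,"slide": [-0.0161,0,-0.0329],"spin": 0},
    {"grip": 1,"slide": [-0.0161,0,-0.0329],"spin": 0},
    {"grip": 1,"slide": [-0.0161,0,-0.0329],"spin": 0},
    {"grip": 1,"slide": [-0.0161,0,-0.0329],"spin": 0},
    {"grip": 1,"slide": [-0.0161,0,-0.0329],"spin": 0},
    {"grip": 1,"slide": [0,0,0],"spin": 0},
    {"grip": 1,"slide": [0,0,0],"spin": 0},
    {"grip": 1,"slide": [0,0,0],"spin": 0},
  ],
)

```text
time_s: 19.35
ee_pos: [0.5603, 0.0078, 0.1591]
eef_rot: [-1.568, 0.001, 1.177]
force: [0.2, 0.6, -1.3]
grip_width: 0.058
```

Run:
```python
from h import *
go(.5625,.0083,.135)
cal,im=grab("wrist","w10")
```

```text
t 19.35 at [0.5603 0.0078 0.1591] yaw 1.1768 w 0.0580 F [ 0.211   0.6029 -1.267 ] | total [ 0.0013  0.0241 -0.0018] rows 1 each [ 0.0013  0.0241 -0.0018]
```

View pics/w10.png

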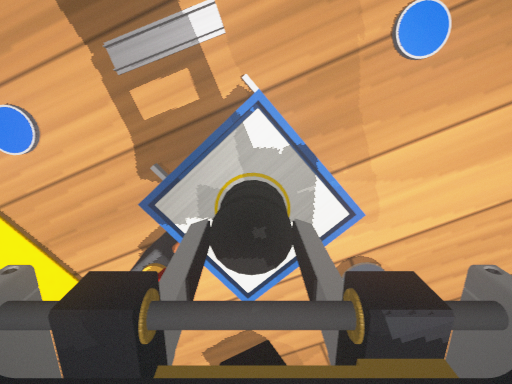

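Emit:
step_arm(
  plan=[
    {"grip": 1,"slide": [0.0005,0.015,-0.0005],"spin": 0},
    {"grip": 1,"slide": [0,0.0105,0],"spin": 0},
    {"grip": 1,"slide": [0,0,0],"spin": 0},
    {"grip": 1,"slide": [0,0,0],"spin": 0},
    {"grip": 1,"slide": [0,0,0],"spin": 0},
    {"grip": 1,"slide": [0,0,0],"spin": 0},
  ],
)

```text
time_s: 19.9
ee_pos: [0.5621, 0.008, 0.1363]
eef_rot: [-1.572, -0.0, 1.177]
force: [0.8, 0.1, 0.3]
grip_width: 0.0575
```

Emit:
step_arm(
  plan=[
    {"grip": 1,"slide": [0,0.0035,0],"spin": 0},
    {"grip": 1,"slide": [0,0,0],"spin": 0},
    {"grip": 1,"slide": [0,0,0],"spin": 0},
    {"grip": 1,"slide": [0,0,0],"spin": 0},
  ],
)

```text
time_s: 20.23
ee_pos: [0.5619, 0.0078, 0.1322]
eef_rot: [-1.571, 0.0, 1.177]
force: [-0.1, -0.3, -0.9]
grip_width: 0.0575
```

Emit:
step_arm(
  plan=[
    {"grip": 1,"slide": [0,0.0008,0],"spin": 0},
    {"grip": 1,"slide": [0,0,0],"spin": 0},
    {"grip": 1,"slide": [0,0,0],"spin": 0},
  ],
)

```text
time_s: 20.48
ee_pos: [0.5619, 0.0078, 0.1313]
eef_rot: [-1.571, 0.0, 1.177]
force: [-0.1, -0.3, -0.8]
grip_width: 0.0577
```

Emit:
step_arm(
  plan=[
    {"grip": 1,"slide": [0,0.0006,0],"spin": 0},
    {"grip": 1,"slide": [0,0,0],"spin": 0},
    {"grip": 1,"slide": [0,0,0],"spin": 0},
  ],
)

```text
time_s: 20.73
ee_pos: [0.5619, 0.0078, 0.1311]
eef_rot: [-1.571, -0.0, 1.177]
force: [-2.5, -0.1, 4.6]
grip_width: 0.0576
```

Contact at the expected height. Release, then next cap D.

Emit:
step_arm(
  plan=[
    {"grip": -0.5,"slide": [0,0,0],"spin": 0},
    {"grip": -0.5,"slide": [0,0,0],"spin": 0},
    {"grip": -0.5,"slide": [0,0,0],"spin": 0},
    {"grip": -0.5,"slide": [0,0,0],"spin": 0},
    {"grip": -0.5,"slide": [0,-0.02,0],"spin": 0},
    {"grip": -0.5,"slide": [0,-0.03,0],"spin": 0},
    {"grip": -1,"slide": [0,-0.04,0],"spin": 0},
    {"grip": -1,"slide": [0,-0.02,-0.02],"spin": 0},
    {"grip": -1,"slide": [0,0,-0.03],"spin": 0},
    {"grip": -1,"slide": [0,0,-0.03],"spin": 0},
    {"grip": -1,"slide": [0,0,0],"spin": 0},
    {"grip": -1,"slide": [0,0,0],"spin": 0},
    {"grip": -1,"slide": [0,0,0],"spin": 0},
  ],
)

```text
time_s: 21.82
ee_pos: [0.6354, -0.0227, 0.2403]
eef_rot: [-1.57, 0.0, 1.177]
force: [0.1, -0.2, 0.1]
grip_width: 0.094
```

Run:
```python
from h import *
go(.4785,.2408,.06)
cal,im=grab("wrist","w11")
h=cv2.cvtColor(im,cv2.COLOR_BGR2HSV)
R=np.zeros(im.shape[:2],np.uint8); R[50:170,190:310]=1
m=(h[...,2]<95).astype(np.uint8)*R
for c,s,mk in blobs(m,500,9000): print(c,s,maskfit(cal,mk,.1395))
crop(im,150,10,350,190,3,"w11c")
```

```text
t 21.82 at [ 0.6354 -0.0227  0.2403] yaw 1.1770 w 0.0940 F [ 0.1197 -0.1702  0.145 ] | total [0.1832 0.1803 0.246 ] rows 10 each [0.0183 0.018  0.0246]
[250.8812 113.6058] [ 222   84   58   60 2727] (array([0.5641, 0.0072]), array([55.1939, 56.1843]))
```

View pics/w11c.png

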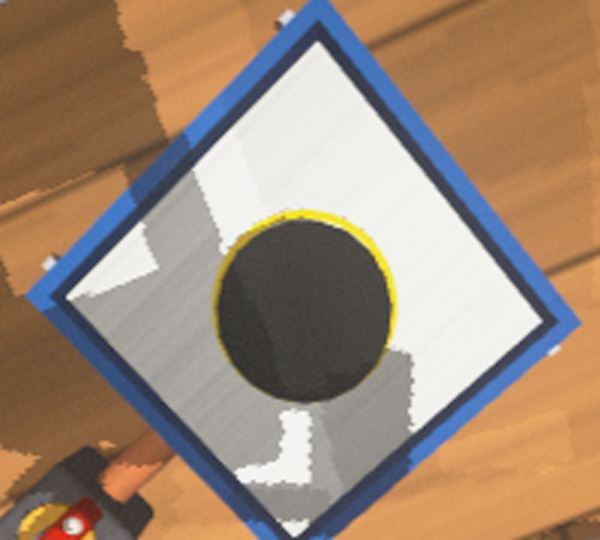

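Emit:
step_arm(
  plan=[
    {"grip": -1,"slide": [0.0183,0,0.0246],"spin": 0},
    {"grip": -1,"slide": [0.0183,0,0.0246],"spin": 0},
    {"grip": -1,"slide": [0.0183,0,0.0246],"spin": 0},
    {"grip": -1,"slide": [0.0183,0,0.0246],"spin": 0},
    {"grip": -1,"slide": [0.0183,0.005,0.0246],"spin": 0},
    {"grip": -1,"slide": [0.0183,0.005,0.0246],"spin": 0},
    {"grip": -1,"slide": [0.0183,0.02,0.0246],"spin": 0},
    {"grip": -1,"slide": [0.0183,0.02,0.0246],"spin": 0},
    {"grip": -1,"slide": [0.0183,0.02,0.0246],"spin": 0},
    {"grip": -1,"slide": [0.0183,0.02,0.0246],"spin": 0},
    {"grip": -1,"slide": [0,0.035,0],"spin": 0},
    {"grip": -1,"slide": [0,0.035,0],"spin": 0},
    {"grip": -1,"slide": [0,0.03,0],"spin": 0},
    {"grip": -1,"slide": [0,0,0],"spin": 0},
    {"grip": -1,"slide": [0,0,0],"spin": 0},
    {"grip": -1,"slide": [0,0,0],"spin": 0},
  ],
)

```text
time_s: 23.2
ee_pos: [0.4795, 0.2409, 0.053]
eef_rot: [-1.573, -0.002, 1.177]
force: [0.6, -0.3, 0.5]
grip_width: 0.0939
```

Run:
```python
from h import *
go(.4785,.2408,.002)
cal,im=grab("wrist","w12"); print(proj(cal,[.4785,.2408,.008]))
for c,s,mk in blobs(mask(im,"blue"),500,9000): print(c,s,maskfit(cal,mk,.008))
```

```text
t 23.2 at [0.4795 0.2409 0.053 ] yaw 1.1771 w 0.0939 F [ 0.5607 -0.3351  0.4539] | total [-0.0004  0.051   0.0009] rows 2 each [-0.0002  0.0255  0.0005]
[249.8521 207.3779]
[249.5297 206.8242] [ 220  179   60   57 2707] (array([0.4787, 0.2404]), array([51.1419, 51.6348]))
```

View pics/w12.png

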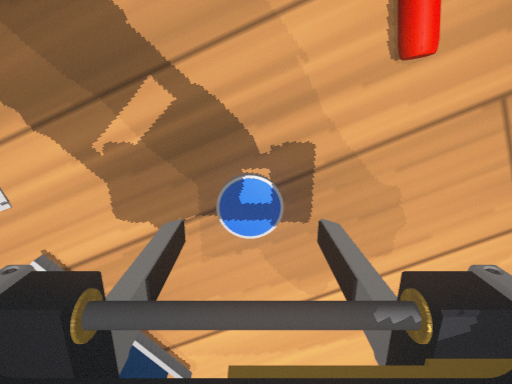

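Emit:
step_arm(
  force=30,
  plan=[
    {"grip": -1,"slide": [0,0.03,0.0003],"spin": 0},
    {"grip": -1,"slide": [0,0.02,0],"spin": 0},
    {"grip": -1,"slide": [0,0,0],"spin": 0},
    {"grip": 1,"slide": [0,0,0],"spin": 0},
    {"grip": 1,"slide": [0,0,0],"spin": 0},
    {"grip": 1,"slide": [0,0,0],"spin": 0},
    {"grip": 1,"slide": [0,0,0],"spin": 0},
    {"grip": 1,"slide": [0,0,0],"spin": 0},
    {"grip": 1,"slide": [0,0,0],"spin": 0},
    {"grip": 1,"slide": [0,0,0],"spin": 0},
    {"grip": 1,"slide": [0,0,0],"spin": 0},
  ],
)

```text
time_s: 24.17
ee_pos: [0.4786, 0.2406, 0.001]
eef_rot: [-1.571, -0.0, 1.177]
force: [-1.2, -2.1, 5.7]
grip_width: 0.0569
```

Emit:
step_arm(
  plan=[
    {"grip": 1,"slide": [0,-0.03,0],"spin": 0},
    {"grip": 1,"slide": [0,-0.04,0],"spin": 0},
    {"grip": 1,"slide": [0,-0.04,0],"spin": 0},
    {"grip": 1,"slide": [0,-0.04,0],"spin": 0},
    {"grip": 1,"slide": [0,-0.02,0],"spin": 0},
    {"grip": 1,"slide": [0,0,0],"spin": 0},
  ],
)

```text
time_s: 24.67
ee_pos: [0.4801, 0.2413, 0.1755]
eef_rot: [-1.576, -0.005, 1.177]
force: [-0.6, -0.1, -2.1]
grip_width: 0.0571
```

Run:
```python
from h import *
go(.563,.008,.17)
```

```text
t 24.67 at [0.4801 0.2413 0.1755] yaw 1.1771 w 0.0571 F [-0.5949 -0.0923 -2.1423] | total [-0.1836  0.0055 -0.1661] rows 7 each [-0.0262  0.0008 -0.0237]
```

Emit:
step_arm(
  plan=[
    {"grip": 1,"slide": [-0.0262,0,-0.0234],"spin": 0},
    {"grip": 1,"slide": [-0.0262,0,-0.0234],"spin": 0},
    {"grip": 1,"slide": [-0.0262,0,-0.0234],"spin": 0},
    {"grip": 1,"slide": [-0.0262,0,-0.0234],"spin": 0},
    {"grip": 1,"slide": [-0.0262,0,-0.0234],"spin": 0},
    {"grip": 1,"slide": [-0.0262,0,-0.0234],"spin": 0},
    {"grip": 1,"slide": [-0.0262,0,-0.0234],"spin": 0},
    {"grip": 1,"slide": [0,0,0],"spin": 0},
    {"grip": 1,"slide": [0,0,0],"spin": 0},
    {"grip": 1,"slide": [0,0,0],"spin": 0},
    {"grip": 1,"slide": [0,0,0],"spin": 0},
  ],
)

```text
time_s: 25.58
ee_pos: [0.559, 0.0093, 0.17]
eef_rot: [-1.57, 0.0, 1.178]
force: [-0.6, -0.5, -0.8]
grip_width: 0.0568
```

Run:
```python
from h import *
go(.563,.008,.145)
cal,im=grab("wrist","w13")
```

```text
t 25.58 at [0.559  0.0093 0.17  ] yaw 1.1780 w 0.0568 F [-0.6015 -0.4586 -0.8076] | total [ 0.0003  0.025  -0.0042] rows 1 each [ 0.0003  0.025  -0.0042]
```

View pics/w13.png

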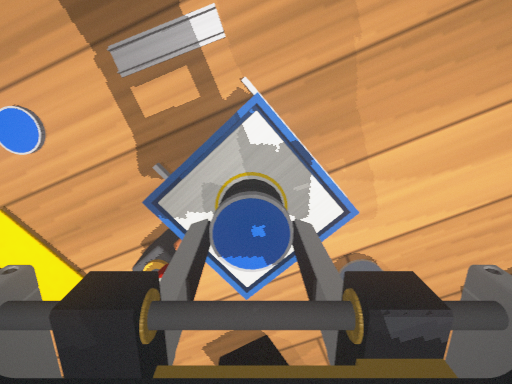

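Emit:
step_arm(
  plan=[
    {"grip": 1,"slide": [0.0003,0.015,-0.004],"spin": 0},
    {"grip": 1,"slide": [0,0.0105,0],"spin": 0},
    {"grip": 1,"slide": [0,0,0],"spin": 0},
    {"grip": 1,"slide": [0,0,0],"spin": 0},
    {"grip": 1,"slide": [0,0,0],"spin": 0},
    {"grip": 1,"slide": [0,0,0],"spin": 0},
  ],
)

```text
time_s: 26.13
ee_pos: [0.5634, 0.0073, 0.1459]
eef_rot: [-1.572, -0.0, 1.177]
force: [0.2, -0.2, -1.4]
grip_width: 0.0571
```

Emit:
step_arm(
  plan=[
    {"grip": 1,"slide": [0.0003,0.0035,0],"spin": 0},
    {"grip": 1,"slide": [0,0,0],"spin": 0},
    {"grip": 1,"slide": [0,0,0],"spin": 0},
    {"grip": 1,"slide": [0,0,0],"spin": 0},
  ],
)

```text
time_s: 26.47
ee_pos: [0.5634, 0.0074, 0.1418]
eef_rot: [-1.571, -0.0, 1.177]
force: [0.6, 0.0, -1.7]
grip_width: 0.0567
```

Emit:
step_arm(
  plan=[
    {"grip": 1,"slide": [0,0.0006,0],"spin": 0},
    {"grip": 1,"slide": [0,0,0],"spin": 0},
    {"grip": 1,"slide": [0,0,0],"spin": 0},
  ],
)

```text
time_s: 26.72
ee_pos: [0.5634, 0.0074, 0.1412]
eef_rot: [-1.571, -0.0, 1.177]
force: [-0.1, -0.6, -2.1]
grip_width: 0.057
```

Emit:
step_arm(
  plan=[
    {"grip": 1,"slide": [0,0.0006,0],"spin": 0},
    {"grip": 1,"slide": [0,0,0],"spin": 0},
    {"grip": 1,"slide": [0,0,0],"spin": 0},
  ],
)

```text
time_s: 26.97
ee_pos: [0.5634, 0.0074, 0.1408]
eef_rot: [-1.571, -0.0, 1.177]
force: [-1.6, -1.1, 1.4]
grip_width: 0.0571
```

Emit:
step_arm(
  plan=[
    {"grip": 1,"slide": [0,0.0002,0],"spin": 0},
    {"grip": -0.5,"slide": [0,0,0],"spin": 0},
    {"grip": -0.5,"slide": [0,0,0],"spin": 0},
    {"grip": -0.5,"slide": [0,0,0],"spin": 0},
    {"grip": -0.5,"slide": [0,0,0],"spin": 0},
    {"grip": -0.5,"slide": [0,-0.02,0],"spin": 0},
    {"grip": -0.5,"slide": [0,-0.03,0],"spin": 0},
    {"grip": -1,"slide": [0,-0.04,0],"spin": 0},
    {"grip": -1,"slide": [0,-0.01,-0.02],"spin": 0},
    {"grip": -1,"slide": [0,0,-0.03],"spin": 0},
    {"grip": -1,"slide": [0,0,-0.03],"spin": 0},
    {"grip": -1,"slide": [0,0,0],"spin": 0},
    {"grip": -1,"slide": [0,0,0],"spin": 0},
    {"grip": -1,"slide": [0,0,0],"spin": 0},
  ],
)

```text
time_s: 28.13
ee_pos: [0.6368, -0.0231, 0.2399]
eef_rot: [-1.57, 0.0, 1.177]
force: [0.2, 0.0, 0.9]
grip_width: 0.094
```

Run:
```python
from h import *
go(.397,-.231,.06)
cal,im=grab("wrist","w14")
for c,s,mk in blobs(mask(im,"blue"),500,9000): print(c,s,maskfit(cal,mk,.1475 if 200<c[0]<300 else .008))
```

```text
t 28.13 at [ 0.6368 -0.0231  0.2399] yaw 1.1770 w 0.0940 F [0.2036 0.0362 0.865 ] | total [-0.284   0.1799  0.1417] rows 10 each [-0.0284  0.018   0.0142]
[284.0268  71.1291] [ 211    6  132  159 1418] (array([0.5555, 0.0343]), array([ 77.7792, 139.6624]))
[42.7421 63.4268] [  24   43   39   42 1237] (array([ 0.3968, -0.2313]), array([50.4481, 51.286 ]))
[250.9342 111.2074] [ 224   83   55   57 2445] (array([0.5634, 0.0078]), array([50.606 , 51.2829]))
[357.2678 215.1319] [ 336  196   42   40 1236] (array([0.7767, 0.1025]), array([63.0442, 65.5713]))
```

View pics/w14.png

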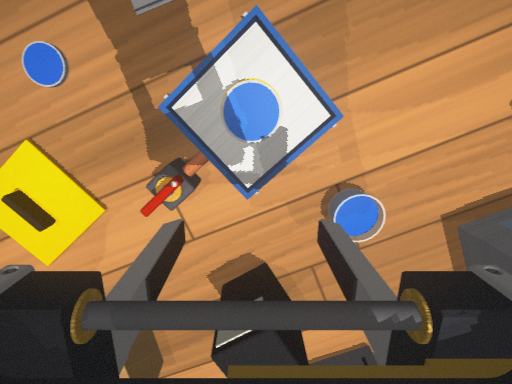

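Emit:
step_arm(
  plan=[
    {"grip": -1,"slide": [-0.0284,0,0.0142],"spin": 0},
    {"grip": -1,"slide": [-0.0284,0,0.0142],"spin": 0},
    {"grip": -1,"slide": [-0.0284,0,0.0142],"spin": 0},
    {"grip": -1,"slide": [-0.0284,0,0.0142],"spin": 0},
    {"grip": -1,"slide": [-0.0284,0,0.0142],"spin": 0},
    {"grip": -1,"slide": [-0.0284,0,0.0142],"spin": 0},
    {"grip": -1,"slide": [-0.0284,0.02,0.0142],"spin": 0},
    {"grip": -1,"slide": [-0.0284,0.02,0.0142],"spin": 0},
    {"grip": -1,"slide": [-0.0284,0.02,0.0142],"spin": 0},
    {"grip": -1,"slide": [-0.0284,0.02,0.0142],"spin": 0},
    {"grip": -1,"slide": [0,0.03,0],"spin": 0},
    {"grip": -1,"slide": [0,0.03,0],"spin": 0},
    {"grip": -1,"slide": [0,0,0],"spin": 0},
    {"grip": -1,"slide": [0,0,0],"spin": 0},
    {"grip": -1,"slide": [0,0,0],"spin": 0},
    {"grip": -1,"slide": [0,0,0],"spin": 0},
  ],
)

```text
time_s: 29.52
ee_pos: [0.398, -0.2313, 0.1023]
eef_rot: [-1.574, 0.001, 1.178]
force: [-0.4, 0.1, -0.2]
grip_width: 0.094
```

Run:
```python
from h import *
go(.397,-.231,.002)
cal,im=grab("wrist","w15"); print(proj(cal,[.397,-.231,.008]))
for c,s,mk in blobs(mask(im,"blue"),500,9000): print(c,s,maskfit(cal,mk,.008))
```

```text
t 29.52 at [ 0.398  -0.2313  0.1023] yaw 1.1777 w 0.0940 F [-0.4034  0.1183 -0.242 ] | total [-0.0002  0.1003  0.0011] rows 3 each [-0.0001  0.0334  0.0004]
[250.4623 190.7178]
[250.3644 190.1868] [ 226  166   50   49 1858] (array([ 0.397 , -0.2311]), array([50.462 , 51.4594]))
```

View pics/w15.png

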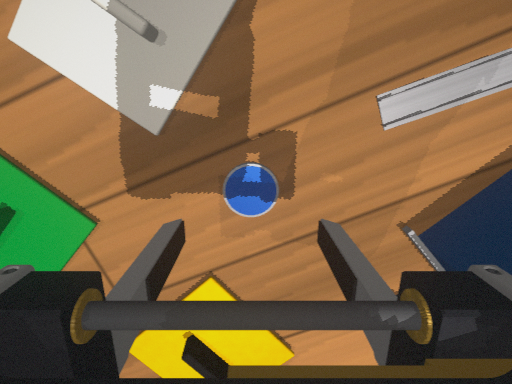

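Emit:
step_arm(
  plan=[
    {"grip": -1,"slide": [0,0.035,0.0005],"spin": 0},
    {"grip": -1,"slide": [0,0.035,0],"spin": 0},
    {"grip": -1,"slide": [0,0.0285,0],"spin": 0},
    {"grip": -1,"slide": [0,0,0],"spin": 0},
    {"grip": -1,"slide": [0,0,0],"spin": 0},
    {"grip": 1,"slide": [0,0,0],"spin": 0},
    {"grip": 1,"slide": [0,0,0],"spin": 0},
    {"grip": 1,"slide": [0,0,0],"spin": 0},
    {"grip": 1,"slide": [0,0,0],"spin": 0},
    {"grip": 1,"slide": [0,0,0],"spin": 0},
    {"grip": 1,"slide": [0,0,0],"spin": 0},
    {"grip": 1,"slide": [0,0,0],"spin": 0},
    {"grip": 1,"slide": [0,0,0],"spin": 0},
  ],
)

```text
time_s: 30.65
ee_pos: [0.3967, -0.2309, 0.002]
eef_rot: [-1.571, 0.0, 1.177]
force: [-0.2, 1.3, 3.1]
grip_width: 0.057
```

Emit:
step_arm(
  plan=[
    {"grip": 1,"slide": [0,-0.03,0],"spin": 0},
    {"grip": 1,"slide": [0,-0.04,0],"spin": 0},
    {"grip": 1,"slide": [0,-0.04,0],"spin": 0},
    {"grip": 1,"slide": [0,-0.04,0],"spin": 0},
    {"grip": 1,"slide": [0,-0.03,0],"spin": 0},
    {"grip": 1,"slide": [0,0,0],"spin": 0},
    {"grip": 1,"slide": [0,0,0],"spin": 0},
  ],
)

```text
time_s: 31.23
ee_pos: [0.397, -0.2311, 0.1827]
eef_rot: [-1.573, 0.001, 1.177]
force: [0.1, 0.1, -1.9]
grip_width: 0.0569
```

Run:
```python
from h import *
go(.563,.008,.18)
```

```text
t 31.23 at [ 0.397  -0.2311  0.1827] yaw 1.1770 w 0.0569 F [ 0.1057  0.1233 -1.8913] | total [ 0.2845  0.0027 -0.0616] rows 8 each [ 0.0356  0.0003 -0.0077]
```

Emit:
step_arm(
  plan=[
    {"grip": 1,"slide": [0.0316,0,-0.0068],"spin": 0},
    {"grip": 1,"slide": [0.0316,0,-0.0068],"spin": 0},
    {"grip": 1,"slide": [0.0316,0,-0.0068],"spin": 0},
    {"grip": 1,"slide": [0.0316,0,-0.0068],"spin": 0},
    {"grip": 1,"slide": [0.0316,0,-0.0068],"spin": 0},
    {"grip": 1,"slide": [0.0316,0,-0.0068],"spin": 0},
    {"grip": 1,"slide": [0.0316,0,-0.0068],"spin": 0},
    {"grip": 1,"slide": [0.0316,0,-0.0068],"spin": 0},
    {"grip": 1,"slide": [0.0316,0,-0.0068],"spin": 0},
    {"grip": 1,"slide": [0,0,0],"spin": 0},
    {"grip": 1,"slide": [0,0,0],"spin": 0},
    {"grip": 1,"slide": [0,0,0],"spin": 0},
    {"grip": 1,"slide": [0,0,0],"spin": 0},
    {"grip": 1,"slide": [0,0,0],"spin": 0},
  ],
)

```text
time_s: 32.4
ee_pos: [0.5619, 0.0074, 0.1815]
eef_rot: [-1.57, 0.0, 1.176]
force: [-0.1, 0.1, -2.0]
grip_width: 0.0574
```

Run:
```python
from h import *
go(.563,.008,.153)
cal,im=grab("wrist","w16")
```

```text
t 32.4 at [0.5619 0.0074 0.1815] yaw 1.1757 w 0.0574 F [-0.0989  0.1061 -2.0197] | total [ 0.001   0.0285 -0.0008] rows 1 each [ 0.001   0.0285 -0.0008]
```

View pics/w16.png

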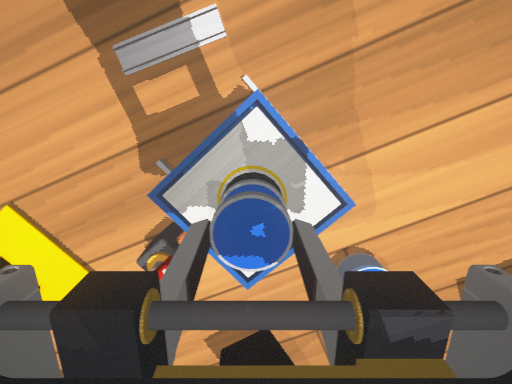

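Emit:
step_arm(
  plan=[
    {"grip": 1,"slide": [0.0007,0.015,-0.0008],"spin": 0},
    {"grip": 1,"slide": [0,0.013,0],"spin": 0},
    {"grip": 1,"slide": [0,0,0],"spin": 0},
    {"grip": 1,"slide": [0,0,0],"spin": 0},
    {"grip": 1,"slide": [0,0,0],"spin": 0},
    {"grip": 1,"slide": [0,0,0],"spin": 0},
  ],
)

```text
time_s: 32.95
ee_pos: [0.5636, 0.0084, 0.1548]
eef_rot: [-1.572, -0.0, 1.177]
force: [0.9, 0.2, -1.3]
grip_width: 0.0569
```

Emit:
step_arm(
  plan=[
    {"grip": 1,"slide": [0,0.0018,0],"spin": 0},
    {"grip": 1,"slide": [0,0,0],"spin": 0},
    {"grip": 1,"slide": [0,0,0],"spin": 0},
  ],
)

```text
time_s: 33.2
ee_pos: [0.5633, 0.0086, 0.1522]
eef_rot: [-1.571, -0.0, 1.177]
force: [0.5, 0.2, -1.8]
grip_width: 0.0569
```

Emit:
step_arm(
  plan=[
    {"grip": 1,"slide": [-0.0003,0.0013,0],"spin": 0},
    {"grip": 1,"slide": [0,0,0],"spin": 0},
    {"grip": 1,"slide": [0,0,0],"spin": 0},
    {"grip": 1,"slide": [0,0,0],"spin": 0},
  ],
)

```text
time_s: 33.53
ee_pos: [0.5632, 0.0083, 0.1508]
eef_rot: [-1.571, 0.0, 1.177]
force: [-0.2, 0.1, -1.2]
grip_width: 0.0571
```

Emit:
step_arm(
  plan=[
    {"grip": 1,"slide": [0,0.0007,0],"spin": 0},
    {"grip": 1,"slide": [0,0,0],"spin": 0},
    {"grip": 1,"slide": [0,0,0],"spin": 0},
  ],
)

```text
time_s: 33.78
ee_pos: [0.5632, 0.0083, 0.15]
eef_rot: [-1.571, 0.0, 1.177]
force: [0.6, -0.9, -1.3]
grip_width: 0.0569
```

Emit:
step_arm(
  plan=[
    {"grip": 1,"slide": [0,0.0006,0],"spin": 0},
    {"grip": 1,"slide": [0,0,0],"spin": 0},
    {"grip": 1,"slide": [0,0,0],"spin": 0},
  ],
)

```text
time_s: 34.03
ee_pos: [0.5633, 0.0083, 0.1497]
eef_rot: [-1.571, -0.0, 1.177]
force: [-0.5, -0.5, 2.1]
grip_width: 0.0569
```

Emit:
step_arm(
  plan=[
    {"grip": -0.5,"slide": [0,0,0],"spin": 0},
    {"grip": -0.5,"slide": [0,0,0],"spin": 0},
    {"grip": -0.5,"slide": [0,0,0],"spin": 0},
    {"grip": -0.5,"slide": [0,0,0],"spin": 0},
    {"grip": -0.5,"slide": [0,-0.02,0],"spin": 0},
    {"grip": -0.5,"slide": [0,-0.03,0],"spin": 0},
    {"grip": -0.5,"slide": [0,-0.04,0],"spin": 0},
    {"grip": -0.5,"slide": [0,0,-0.02],"spin": 0},
    {"grip": -0.5,"slide": [0,0,-0.03],"spin": 0},
    {"grip": -0.5,"slide": [0,0,-0.03],"spin": 0},
    {"grip": -0.5,"slide": [0,0,0],"spin": 0},
    {"grip": -0.5,"slide": [0,0,0],"spin": 0},
    {"grip": -0.5,"slide": [0,0,0],"spin": 0},
  ],
)

```text
time_s: 35.12
ee_pos: [0.6367, -0.0222, 0.2391]
eef_rot: [-1.57, 0.0, 1.177]
force: [0.2, 0.8, 1.3]
grip_width: 0.0702
```

Run:
```python
from h import *
go(.613,-.132,.2,yaw=.343)
cal,im=grab("wrist","w17")
for c,s,mk in blobs(mask(im,"blue"),1000,9000): print(c,s,maskfit(cal,mk,.1555))
rd=mask(im,"red"); rd[:,260:]=0
for c,s,mk in blobs(rd,60,3000):
    P=poly(cal,mk,.102); r=cv2.minAreaRect(P*1000); print("valve",c,s,r)
c2,i2=grab("side"); crop(i2,200,140,340,260,5,"side17"); 
c3,i3=grab("scene"); crop(i3,180,160,300,250,5,"scene17")
```

```text
t 35.12 at [ 0.6367 -0.0222  0.2391] yaw 1.1770 w 0.0702 F [0.1887 0.8479 1.2514] | total [-0.0592  0.0391 -0.0955] rows 4 each [-0.0148  0.0098 -0.0239]
[283.1346  70.9748] [ 210    6  132  158 1426] (array([0.5553, 0.0342]), array([ 73.7564, 135.7008]))
[250.8597 111.7305] [ 223   83   56   59 2609] (array([0.5636, 0.0085]), array([50.5686, 51.3934]))
[356.3769 216.0915] [ 336  197   42   39 1279] (array([0.6993, 0.0687]), array([39.9657, 43.5387]))
valve [159.0248 197.6262] [140 176  41  41 404] ((611.7520141601562, -129.465576171875), (10.835169792175293, 67.71649169921875), 21.29086685180664)
```

View pics/w17.png

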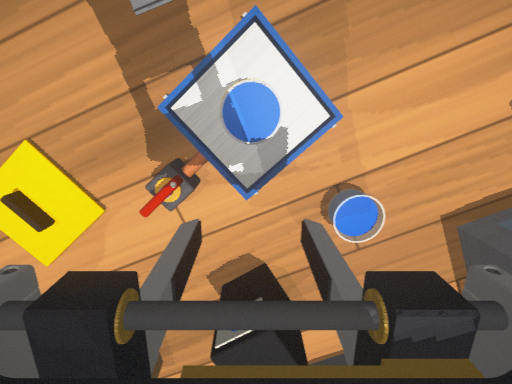

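View pics/side17.png

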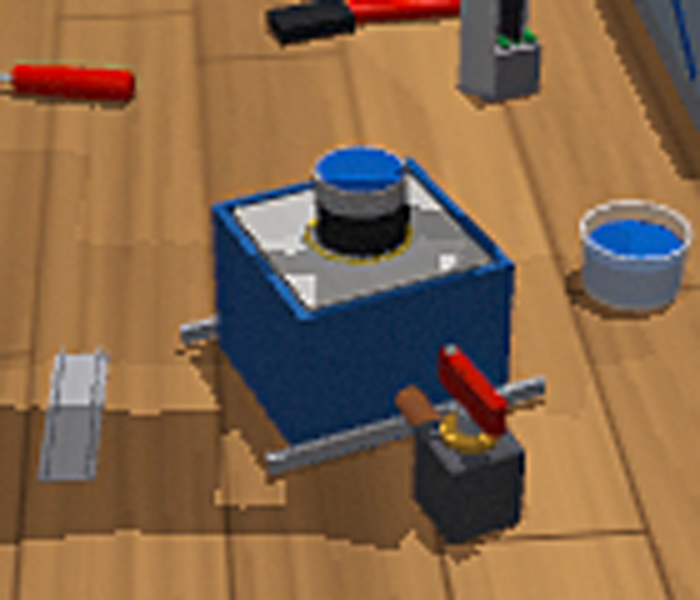

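View pics/scene17.png

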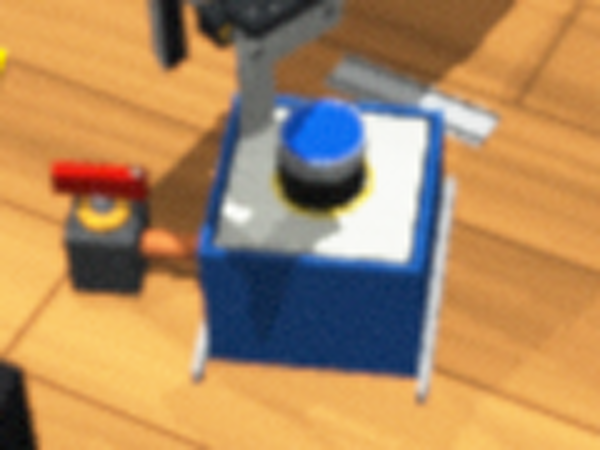

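Emit:
step_arm(
  plan=[
    {"grip": -0.3,"slide": [0,0,0],"spin": 6.83},
    {"grip": -0.3,"slide": [0,0,0],"spin": 6.83},
    {"grip": -0.3,"slide": [0,0,0],"spin": 6.83},
    {"grip": -0.3,"slide": [0,0,0],"spin": 6.83},
    {"grip": -0.3,"slide": [0,0,0],"spin": 6.83},
    {"grip": -0.3,"slide": [0,0,0],"spin": 6.83},
    {"grip": -0.3,"slide": [0,0,0],"spin": 6.83},
    {"grip": -0.3,"slide": [-0.02,0,-0.032],"spin": 0},
    {"grip": -0.3,"slide": [-0.02,0.01,-0.032],"spin": 0},
    {"grip": -0.3,"slide": [-0.02,0.02,-0.032],"spin": 0},
    {"grip": -0.3,"slide": [0,0.03,0],"spin": 0},
    {"grip": -0.3,"slide": [0,0,0],"spin": 0},
    {"grip": -0.3,"slide": [0,0,0],"spin": 0},
    {"grip": -0.3,"slide": [0,0,0],"spin": 0},
  ],
)

```text
time_s: 36.43
ee_pos: [0.6136, -0.1311, 0.1819]
eef_rot: [-1.572, -0.002, 0.344]
force: [0.3, -0.0, 0.4]
grip_width: 0.061
```

Run:
```python
from h import *
go(.6128,-.132,.074)
cal,im=grab("wrist","w18")
rd=mask(im,"red")
for c,s,mk in blobs(rd,60,6000):
    P=poly(cal,mk,.102); r=cv2.minAreaRect(P*1000); print("valve",c,s,r)
```

```text
t 36.43 at [ 0.6136 -0.1311  0.1819] yaw 0.3438 w 0.0610 F [ 0.3144 -0.015   0.3862] | total [-0.0011  0.1079 -0.0006] rows 3 each [-0.0004  0.036  -0.0002]
valve [249.3244 196.1862] [243 163  12  64 521] ((611.79638671875, -130.73770141601562), (10.533140182495117, 64.97419738769531), 19.841489791870117)
```

View pics/w18.png

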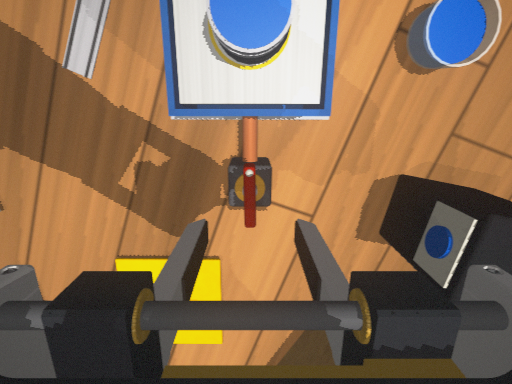

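Emit:
step_arm(
  force=60,
  plan=[
    {"grip": -0.3,"slide": [-0.0016,0.035,0],"spin": 0},
    {"grip": -0.3,"slide": [0,0.035,0],"spin": 0},
    {"grip": -0.3,"slide": [0,0.034,0],"spin": 0},
    {"grip": -0.3,"slide": [0,0,0],"spin": 0},
    {"grip": -0.3,"slide": [0,0,0],"spin": 0},
    {"grip": -0.3,"slide": [0,0,0],"spin": 0},
  ],
)

```text
time_s: 36.98
ee_pos: [0.613, -0.1324, 0.0791]
eef_rot: [-1.573, -0.003, 0.343]
force: [0.9, 0.0, 0.7]
grip_width: 0.0611
```

Emit:
step_arm(
  plan=[
    {"grip": 1,"slide": [0,0,0],"spin": 0},
    {"grip": 1,"slide": [0,0,0],"spin": 0},
    {"grip": 1,"slide": [0,0,0],"spin": 0},
    {"grip": 1,"slide": [0,0,0],"spin": 0},
    {"grip": 1,"slide": [0,0,0],"spin": 0},
    {"grip": 1,"slide": [0,0,0],"spin": 0},
    {"grip": 1,"slide": [0,0,0],"spin": 0},
    {"grip": 1,"slide": [0,0,0],"spin": 0},
  ],
)

```text
time_s: 37.65
ee_pos: [0.6124, -0.1323, 0.0761]
eef_rot: [-1.571, -0.002, 0.343]
force: [13.9, 3.2, -14.7]
grip_width: 0.0118
```

Run:
```python
from h import *
go(.612,-.131,.074); print(get_obs()['moment'])
cal,im=grab("wrist","w19")
c2,i2=grab("side"); crop(i2,200,140,340,260,5,"side19"); 
c3,i3=grab("scene"); crop(i3,180,160,300,250,5,"scene19")
```

```text
t 37.65 at [ 0.6124 -0.1323  0.0761] yaw 0.3426 w 0.0118 F [ 13.9356   3.1726 -14.716 ] | total [0.     0.0021 0.0014] rows 1 each [0.     0.0021 0.0014]
[ 0.3927 -1.9811  0.4661]
```

View pics/w19.png

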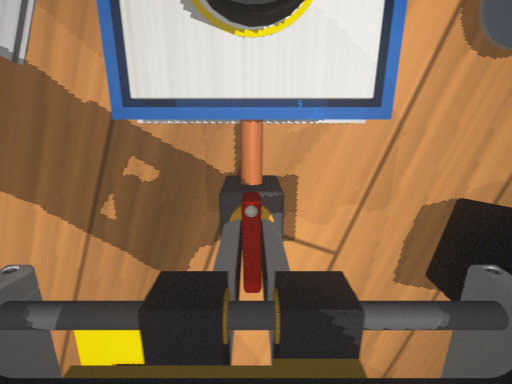

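View pics/side19.png

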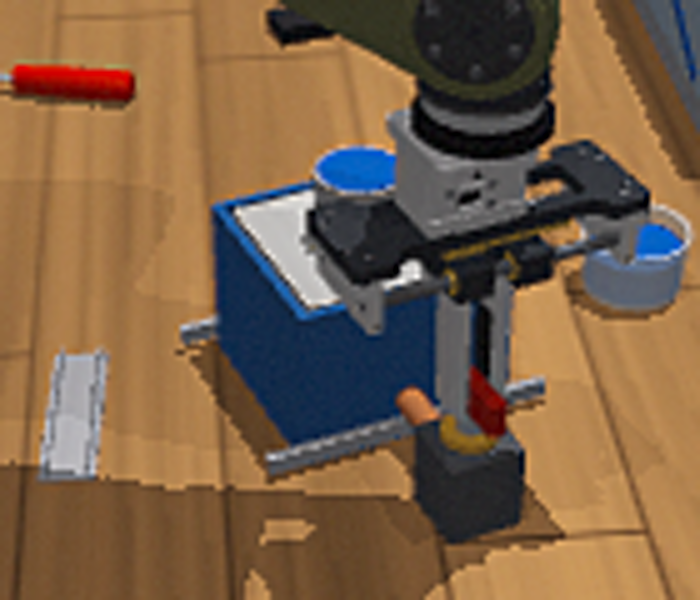

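View pics/scene19.png

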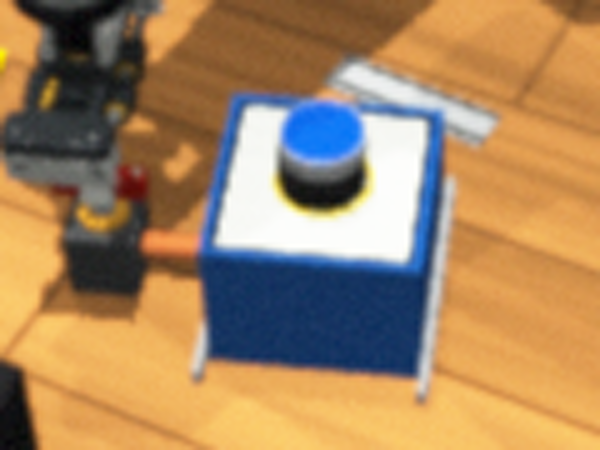

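Emit:
step_arm(
  plan=[
    {"grip": 1,"slide": [0.0005,0.0005,0],"spin": -5.7},
    {"grip": 1,"slide": [0,0,0],"spin": -5.7},
    {"grip": 1,"slide": [0,0,0],"spin": -5.7},
    {"grip": 1,"slide": [0,0,0],"spin": -5.7},
    {"grip": 1,"slide": [0,0,0],"spin": 0},
    {"grip": 1,"slide": [0,0,0],"spin": 0},
  ],
)

```text
time_s: 38.3
ee_pos: [0.612, -0.1325, 0.0759]
eef_rot: [-1.571, -0.0, 0.74]
force: [-2.2, -0.4, 4.9]
grip_width: 0.0115
```

```bash
cat > mon.py <<'E'
from h import *
import sys
o=get_obs(); print(round(o['time_s'],2),"yaw",o['eef_rot'][2]-.343,"F",o['force'],"Mz",o['moment'][2],"w",o['grip_width'])
c3,i3=grab("scene"); crop(i3,180,160,300,250,5,"scene_"+sys.argv[1])
for c,s,mk in blobs(mask(i3,"blue"),60,600):
    if 230<c[0]<265 and 170<c[1]<230: print("cap top px",c,s)
E
python3 mon.py a
python3 - <<'E'
from h import *
cal,im=grab("wrist","w20")
rd=mask(im,"red")
for c,s,mk in blobs(rd,60,6000):
    P=poly(cal,mk,.102); r=cv2.minAreaRect(P*1000); print("valve",c,s,r)
E
```

```text
38.3 yaw 0.39682621244125643 F [-2.1661 -0.386   4.8563] Mz 0.08062765109268018 w 0.01152331860357096
cap top px [246.1549 202.9912] [220 179  48  37 226]
cap top px [243.6689 185.6757] [234 180  18  12 148]
valve [250.8296 248.9763] [ 242  201   19   92 1432] ((612.3701782226562, -132.32705688476562), (10.766779899597168, 62.34844207763672), 42.11886978149414)
```

View pics/w20.png

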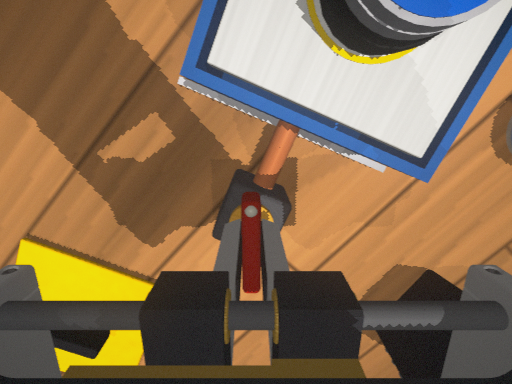

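View pics/scene_a.png

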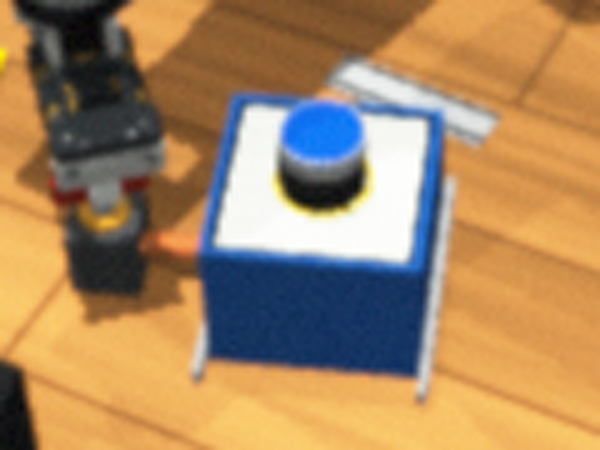

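Emit:
step_arm(
  plan=[
    {"grip": 1,"slide": [0,0,0],"spin": -3},
    {"grip": 1,"slide": [0,0,0],"spin": 0},
    {"grip": 1,"slide": [0,0,0],"spin": 0},
    {"grip": 1,"slide": [0,0,0],"spin": 0},
  ],
)

```text
time_s: 38.73
ee_pos: [0.612, -0.1325, 0.0759]
eef_rot: [-1.571, 0.0, 0.791]
force: [-2.7, -0.4, 4.3]
grip_width: 0.0118
```

```bash
python3 mon.py b
```

```text
38.73 yaw 0.4483875580733951 F [-2.7032 -0.3777  4.3266] Mz 0.04102929198887912 w 0.0118167938091421
cap top px [246.4375 203.1384] [220 179  48  36 224]
cap top px [243.8493 185.6849] [235 180  17  12 146]
```

Emit:
step_arm(
  plan=[
    {"grip": 1,"slide": [0,0,0],"spin": -3},
    {"grip": 1,"slide": [0,0,0],"spin": 0},
    {"grip": 1,"slide": [0,0,0],"spin": 0},
    {"grip": 1,"slide": [0,0,0],"spin": 0},
  ],
)

```text
time_s: 39.12
ee_pos: [0.612, -0.1326, 0.0759]
eef_rot: [-1.571, 0.0, 0.844]
force: [-3.1, -1.0, 5.3]
grip_width: 0.0119
```

```bash
python3 mon.py c
```

```text
39.12 yaw 0.5006823428540084 F [-3.0848 -1.0186  5.3403] Mz 0.07840699457852918 w 0.01190182201238437
cap top px [246.5242 203.0837] [220 179  48  37 227]
cap top px [243.8163 185.6463] [235 180  17  12 147]
```

Emit:
step_arm(
  plan=[
    {"grip": 1,"slide": [0,0,0],"spin": -3},
    {"grip": 1,"slide": [0,0,0],"spin": 0},
    {"grip": 1,"slide": [0,0,0],"spin": 0},
    {"grip": 1,"slide": [0,0,0],"spin": 0},
  ],
)

```text
time_s: 39.5
ee_pos: [0.6119, -0.1326, 0.0759]
eef_rot: [-1.571, 0.0, 0.896]
force: [-4.0, -1.4, 5.8]
grip_width: 0.0117
```

```bash
python3 mon.py d
```

```text
39.5 yaw 0.5530590240161055 F [-4.0209 -1.3909  5.783 ] Mz 0.005678285603167094 w 0.011653931046299403
cap top px [246.25   203.2061] [220 179  48  37 228]
cap top px [243.8231 185.7211] [235 180  17  12 147]
```

Emit:
step_arm(
  plan=[
    {"grip": 1,"slide": [0,0,0],"spin": -2},
    {"grip": 1,"slide": [0,0,0],"spin": 0},
    {"grip": 1,"slide": [0,0,0],"spin": 0},
    {"grip": 1,"slide": [0,0,0],"spin": 0},
  ],
)

```text
time_s: 39.88
ee_pos: [0.6119, -0.1327, 0.076]
eef_rot: [-1.571, 0.0, 0.931]
force: [-3.3, -1.5, 5.4]
grip_width: 0.0112
```

```bash
python3 mon.py e
```

```text
39.88 yaw 0.5879975129447432 F [-3.3438 -1.5426  5.355 ] Mz 0.12771746132529513 w 0.011248301513370008
cap top px [246.1233 203.0529] [220 179  48  36 227]
cap top px [243.9013 185.5592] [234 180  20  12 152]
```

Emit:
step_arm(
  plan=[
    {"grip": 1,"slide": [0,0,0],"spin": -2},
    {"grip": 1,"slide": [0,0,0],"spin": 0},
    {"grip": 1,"slide": [0,0,0],"spin": 0},
    {"grip": 1,"slide": [0,0,0],"spin": 0},
    {"grip": 1,"slide": [0,0,0],"spin": 0},
  ],
)

```text
time_s: 40.35
ee_pos: [0.6118, -0.1327, 0.0759]
eef_rot: [-1.571, 0.001, 0.966]
force: [-4.2, -1.4, 5.8]
grip_width: 0.0116
```

```bash
python3 mon.py f
```

```text
40.35 yaw 0.6228412255555766 F [-4.1591 -1.3683  5.7638] Mz 0.04861869229329514 w 0.011606459011366189
cap top px [245.8947 202.9825] [220 179  48  36 228]
cap top px [243.7248 185.6443] [234 180  18  12 149]
```

Emit:
step_arm(
  plan=[
    {"grip": 1,"slide": [0,0,0],"spin": -2},
    {"grip": 1,"slide": [0,0,0],"spin": 0},
    {"grip": 1,"slide": [0,0,0],"spin": 0},
    {"grip": 1,"slide": [0,0,0],"spin": 0},
    {"grip": 1,"slide": [0,0,0],"spin": 0},
  ],
)

```text
time_s: 40.82
ee_pos: [0.6118, -0.1328, 0.0759]
eef_rot: [-1.571, 0.001, 1.001]
force: [-4.2, -1.8, 6.2]
grip_width: 0.0111
```

```bash
python3 mon.py g
```

```text
40.82 yaw 0.657728091178474 F [-4.1527 -1.7806  6.1619] Mz 0.04628978494355838 w 0.01112970824009719
cap top px [246.1616 203.2052] [220 179  48  36 229]
cap top px [243.7448 185.7724] [235 180  17  12 145]
```

Emit:
step_arm(
  plan=[
    {"grip": 1,"slide": [0,0,0],"spin": -2},
    {"grip": 1,"slide": [0,0,0],"spin": 0},
    {"grip": 1,"slide": [0,0,0],"spin": 0},
    {"grip": 1,"slide": [0,0,0],"spin": 0},
    {"grip": 1,"slide": [0,0,0],"spin": 0},
  ],
)

```text
time_s: 41.28
ee_pos: [0.6118, -0.1328, 0.0759]
eef_rot: [-1.571, 0.001, 1.036]
force: [-4.0, -1.5, 6.7]
grip_width: 0.0118
```

```bash
python3 mon.py hh;  python3 - <<'E'
from h import *
cal,im=grab("wrist","w21")
rd=mask(im,"red")
for c,s,mk in blobs(rd,60,6000):
    P=poly(cal,mk,.102); r=cv2.minAreaRect(P*1000); print("valve",c,s,r)
E
```

```text
41.28 yaw 0.6926189387411714 F [-4.0472 -1.5237  6.6644] Mz 0.08785278608333395 w 0.01182572560201208
cap top px [245.0174 194.1886] [220 179  48  37 403]
valve [250.8293 249.1101] [ 242  201   18   92 1435] ((612.144775390625, -132.6746368408203), (10.336319923400879, 62.369083404541016), 59.74203872680664)
```

View pics/w21.png

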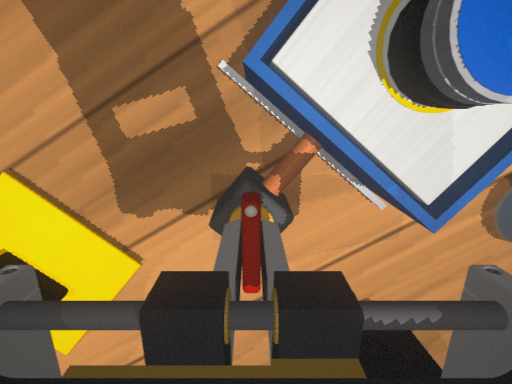

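```bash
cat > mon.py <<'E'
from h import *
import sys
o=get_obs()
c3,i3=grab("scene"); crop(i3,180,160,300,250,5,"scene_"+sys.argv[1])
hh=cv2.cvtColor(i3,cv2.COLOR_BGR2HSV)
m=mask(i3,"blue")&(hh[...,2]>200).astype(np.uint8)
m[:, :230]=0; m[:,262:]=0
v=np.argwhere(m[170:225])
print(round(o['time_s'],2),"valve",round(o['eef_rot'][2]-.343,3),"F",o['force'],"w",round(o['grip_width'],4),"cap",v.mean(0)+[170,0],v[:,0].min()+170,len(v))
E
python3 mon.py i
```

```text
41.38 valve 0.693 F [-4.0473 -1.6577  6.0153] w 0.0116 cap [187.8968 244.1226] 182 155
```

View pics/scene_i.png

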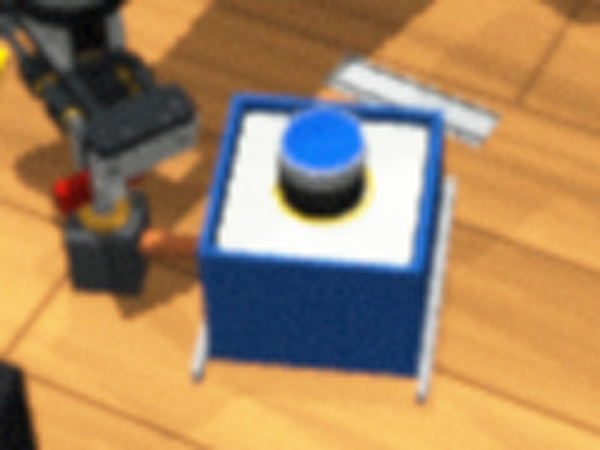

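Emit:
step_arm(
  plan=[
    {"grip": 1,"slide": [0,0,0],"spin": 0},
    {"grip": 1,"slide": [0,0,0],"spin": 0},
    {"grip": 1,"slide": [0,0,0],"spin": 0},
    {"grip": 1,"slide": [0,0,0],"spin": 0},
  ],
)

```text
time_s: 41.77
ee_pos: [0.6118, -0.1328, 0.0759]
eef_rot: [-1.571, 0.001, 1.036]
force: [-5.5, -1.0, 5.6]
grip_width: 0.0117
```

```bash
python3 mon.py j
```

```text
41.77 valve 0.693 F [-5.4888 -0.9788  5.6   ] w 0.0117 cap [189.7237 244.0789] 184 152
```

Emit:
step_arm(
  plan=[
    {"grip": 1,"slide": [0,0,0],"spin": 0},
    {"grip": 1,"slide": [0,0,0],"spin": 0},
    {"grip": 1,"slide": [0,0,0],"spin": 0},
    {"grip": 1,"slide": [0,0,0],"spin": 0},
  ],
)

```text
time_s: 42.15
ee_pos: [0.6118, -0.1328, 0.0759]
eef_rot: [-1.571, 0.001, 1.036]
force: [-4.8, -0.7, 5.8]
grip_width: 0.0116
```

```bash
python3 mon.py k
```

```text
42.15 valve 0.693 F [-4.7794 -0.7204  5.8118] w 0.0116 cap [191.302  244.1678] 185 149
```

Emit:
step_arm(
  plan=[
    {"grip": 1,"slide": [0,0,0],"spin": 0},
    {"grip": 1,"slide": [0,0,0],"spin": 0},
    {"grip": 1,"slide": [0,0,0],"spin": 0},
    {"grip": 1,"slide": [0,0,0],"spin": 0},
    {"grip": 1,"slide": [0,0,0],"spin": 0},
    {"grip": 1,"slide": [0,0,0],"spin": 0},
    {"grip": 1,"slide": [0,0,0],"spin": 0},
    {"grip": 1,"slide": [0,0,0],"spin": 0},
    {"grip": 1,"slide": [0,0,0],"spin": 0},
    {"grip": 1,"slide": [0,0,0],"spin": 0},
    {"grip": 1,"slide": [0,0,0],"spin": 0},
    {"grip": 1,"slide": [0,0,0],"spin": 0},
  ],
)

```text
time_s: 43.2
ee_pos: [0.6118, -0.1328, 0.0759]
eef_rot: [-1.571, 0.001, 1.036]
force: [-4.1, -1.3, 5.3]
grip_width: 0.0113
```

```bash
python3 mon.py l
```

```text
43.2 valve 0.693 F [-4.0691 -1.3142  5.3024] w 0.0113 cap [195.6871 244.3673] 190 147
```

Emit:
step_arm(
  plan=[
    {"grip": 1,"slide": [0,0,0],"spin": 0},
    {"grip": 1,"slide": [0,0,0],"spin": 0},
    {"grip": 1,"slide": [0,0,0],"spin": 0},
    {"grip": 1,"slide": [0,0,0],"spin": 0},
    {"grip": 1,"slide": [0,0,0],"spin": 0},
    {"grip": 1,"slide": [0,0,0],"spin": 0},
    {"grip": 1,"slide": [0,0,0],"spin": 0},
    {"grip": 1,"slide": [0,0,0],"spin": 0},
    {"grip": 1,"slide": [0,0,0],"spin": 0},
    {"grip": 1,"slide": [0,0,0],"spin": 0},
    {"grip": 1,"slide": [0,0,0],"spin": 0},
    {"grip": 1,"slide": [0,0,0],"spin": 0},
  ],
)

```text
time_s: 44.25
ee_pos: [0.6118, -0.1328, 0.0759]
eef_rot: [-1.571, 0.001, 1.036]
force: [-4.3, -1.9, 5.1]
grip_width: 0.0114
```

```bash
python3 mon.py m
```

```text
44.25 valve 0.693 F [-4.2702 -1.9062  5.0832] w 0.0114 cap [199.5417 244.7569] 194 144
```

Emit:
step_arm(
  plan=[
    {"grip": 1,"slide": [0,0,0],"spin": 0},
    {"grip": 1,"slide": [0,0,0],"spin": 0},
    {"grip": 1,"slide": [0,0,0],"spin": 0},
    {"grip": 1,"slide": [0,0,0],"spin": 0},
    {"grip": 1,"slide": [0,0,0],"spin": 0},
    {"grip": 1,"slide": [0,0,0],"spin": 0},
    {"grip": 1,"slide": [0,0,0],"spin": 0},
    {"grip": 1,"slide": [0,0,0],"spin": 0},
    {"grip": 1,"slide": [0,0,0],"spin": 0},
    {"grip": 1,"slide": [0,0,0],"spin": 0},
    {"grip": 1,"slide": [0,0,0],"spin": 0},
    {"grip": 1,"slide": [0,0,0],"spin": 0},
  ],
)

```text
time_s: 45.3
ee_pos: [0.6118, -0.1328, 0.0759]
eef_rot: [-1.571, 0.001, 1.036]
force: [-4.6, -1.6, 5.2]
grip_width: 0.0118
```

```bash
python3 mon.py n
python3 - <<'E'
from h import *
cal,im=grab("wrist","w22")
E
```

```text
45.3 valve 0.693 F [-4.5572 -1.5821  5.1961] w 0.0118 cap [199.5417 244.7569] 194 144
```

View pics/w22.png

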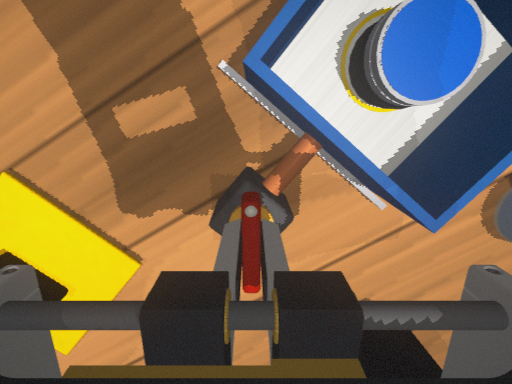

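View pics/scene_n.png

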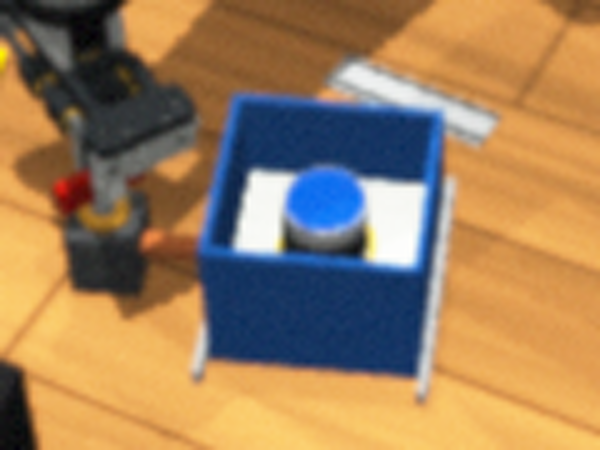

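Emit:
step_arm(
  plan=[
    {"grip": 1,"slide": [0,0,0],"spin": 6.6},
    {"grip": 1,"slide": [0,0,0],"spin": 6.6},
    {"grip": 1,"slide": [0,0,0],"spin": 6.6},
    {"grip": 1,"slide": [0,0,0],"spin": 6.6},
    {"grip": 1,"slide": [0,0,0],"spin": 6.6},
    {"grip": 1,"slide": [0,0,0],"spin": 6.6},
    {"grip": 1,"slide": [0,0,0],"spin": 2},
    {"grip": 1,"slide": [0,0,0],"spin": 0},
    {"grip": 1,"slide": [0,0,0],"spin": 0},
    {"grip": 1,"slide": [0,0,0],"spin": 0},
  ],
)

```text
time_s: 46.23
ee_pos: [0.6125, -0.1323, 0.0759]
eef_rot: [-1.571, -0.001, 0.313]
force: [2.9, 2.1, 6.0]
grip_width: 0.0118
```

```bash
python3 mon.py o
python3 - <<'E'
from h import *
print(get_obs()['moment'])
cal,im=grab("wrist","w23")
rd=mask(im,"red")
for c,s,mk in blobs(rd,60,6000):
    P=poly(cal,mk,.102); r=cv2.minAreaRect(P*1000); print("valve",c,s,r)
E
```

```text
46.23 valve -0.03 F [2.9045 2.125  6.0473] w 0.0118 cap [199.5035 244.7832] 194 143
[ 0.3598 -0.3882  0.6117]
valve [250.9639 246.4355] [ 241  194   20   99 1497] ((611.9906005859375, -130.0889892578125), (10.941061019897461, 66.59857177734375), 19.191247940063477)
```

Emit:
step_arm(
  plan=[
    {"grip": -0.3,"slide": [0,0,0],"spin": 0},
    {"grip": -0.3,"slide": [0,0,0],"spin": 0},
    {"grip": -0.3,"slide": [0,0,0],"spin": 0},
    {"grip": -0.3,"slide": [0,0,0],"spin": 0},
    {"grip": -0.3,"slide": [0,0,0],"spin": 0},
    {"grip": -0.3,"slide": [0,-0.02,0],"spin": 0},
    {"grip": -0.3,"slide": [0,-0.04,0],"spin": 0},
    {"grip": -0.3,"slide": [0,-0.04,0],"spin": 0},
    {"grip": -0.3,"slide": [0,-0.04,0],"spin": 0},
    {"grip": -0.3,"slide": [0,-0.04,0],"spin": 0},
    {"grip": -0.3,"slide": [0,0,-0.04],"spin": 0},
    {"grip": -0.3,"slide": [0,0,-0.04],"spin": 0},
    {"grip": -0.3,"slide": [0,0,-0.04],"spin": 0},
    {"grip": -0.3,"slide": [0,0,-0.04],"spin": 0},
    {"grip": -0.3,"slide": [0,0,-0.04],"spin": 0},
    {"grip": -0.3,"slide": [0,0,0],"spin": 0},
    {"grip": -0.3,"slide": [0,0,0],"spin": 0},
    {"grip": -0.3,"slide": [0,0,0],"spin": 0},
  ],
)

```text
time_s: 47.83
ee_pos: [0.6731, -0.3225, 0.2549]
eef_rot: [-1.57, 0.001, 0.311]
force: [-0.8, 0.7, 0.0]
grip_width: 0.0611
```

Run:
```python
from h import *
cal,im=grab("wrist","w24"); 
o=get_obs(); print(o['ee_pos'],o['eef_rot'])
h=cv2.cvtColor(im,cv2.COLOR_BGR2HSV)
y=((h[...,0]>20)&(h[...,0]<36)&(h[...,1]>180)&(h[...,2]>90)).astype(np.uint8)
for c,s,mk in blobs(y,800,99999):
    P=poly(cal,mk,.012); r=cv2.minAreaRect(P*1000); print("cover",c,s,r)
for n in("scene","side"):
  ca,i=grab(n)
  for c,s,mk in blobs(mask(i,"yellow"),500,9000):
    P=poly(ca,mk,.012); print(n,"yellow",c,cv2.minAreaRect(P))
rd=mask(im,"red")
for c,s,mk in blobs(rd,60,6000):
    P=poly(cal,mk,.102); r=cv2.minAreaRect(P*1000); print("valve",c,s,r)
```

```text
[ 0.6732 -0.3218  0.2558] [-1.5708 -0.0002  0.312 ]
cover [179.5129 161.4592] [ 125  114  106   98 8715] ((568.3475952148438, -356.56201171875), (149.88668823242188, 149.66128540039062), 19.256328582763672)
scene yellow [155.6434 183.6075] ((0.5698403120040894, -0.35383114218711853), (0.15180115401744843, 0.1525271236896515), 19.270822525024414)
scene yellow [499.105  222.1295] ((0.21332213282585144, 0.771697998046875), (0.18955841660499573, 0.08129876106977463), 5.834564208984375)
side yellow [288.1299 301.905 ] ((0.5664613246917725, -0.36003851890563965), (0.14973966777324677, 0.1493828147649765), 19.410951614379883)
valve [252.0326  13.3587] [247   0  11  28 276] ((619.90234375, -151.28480529785156), (10.659955024719238, 24.970579147338867), 17.796131134033203)
```

View pics/w24.png

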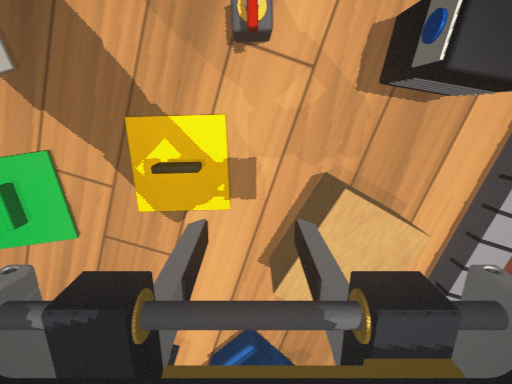

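Emit:
step_arm(
  force=60,
  plan=[
    {"grip": -0.1,"slide": [-0.0368,0,0],"spin": 0},
    {"grip": -0.1,"slide": [-0.0368,0,0],"spin": 0},
    {"grip": -0.1,"slide": [-0.0368,0,0],"spin": 0},
    {"grip": -0.1,"slide": [0,0.005,0],"spin": 6.8},
    {"grip": -0.1,"slide": [0,0.01,0],"spin": 6.8},
    {"grip": -0.1,"slide": [0,0.01,0],"spin": 6.8},
    {"grip": -0.1,"slide": [0,0.01,0],"spin": 6.8},
    {"grip": -0.1,"slide": [0,0.01,0],"spin": 6.8},
    {"grip": -0.1,"slide": [0,0.01,0],"spin": 6.8},
    {"grip": -0.1,"slide": [0,0.01,0],"spin": 6.8},
    {"grip": -0.1,"slide": [0,0.01,0],"spin": 6.8},
    {"grip": -0.1,"slide": [0,0.01,0],"spin": 6.8},
    {"grip": -0.1,"slide": [0,0.01,0],"spin": 6.8},
    {"grip": -0.1,"slide": [0,0.01,0],"spin": 6.8},
    {"grip": -0.1,"slide": [0,0.01,0],"spin": 6.8},
    {"grip": -0.1,"slide": [0,0,0],"spin": 7},
    {"grip": -0.1,"slide": [0,0,0],"spin": 0},
    {"grip": -0.1,"slide": [0,0,0],"spin": 0},
    {"grip": -0.1,"slide": [0,0,0],"spin": 0},
  ],
)

```text
time_s: 49.57
ee_pos: [0.5684, -0.3563, 0.1415]
eef_rot: [-1.57, -0.001, -1.23]
force: [-0.5, -0.5, 0.4]
grip_width: 0.0517
```

Run:
```python
from h import *
cal,im=grab("wrist","w25"); 
h=cv2.cvtColor(im,cv2.COLOR_BGR2HSV)
y=((h[...,0]>20)&(h[...,0]<36)&(h[...,1]>180)&(h[...,2]>80)).astype(np.uint8)
for c,s,mk in blobs(y,800,99999):
    P=poly(cal,mk,.012); r=cv2.minAreaRect(P*1000); print("cover",c,s,r)
go(.5684,-.3566,.016)
R=y*0; R[120:300,150:350]=1
for c,s,mk in blobs((h[...,2]<60).astype(np.uint8)*R,300,9000):
    P=poly(cal,mk,.042); r=cv2.minAreaRect(P*1000); print("handle?",c,s,r)
```

```text
cover [251.1749 174.7414] [  183   118   138   125 14517] ((568.721435546875, -356.71380615234375), (147.86911010742188, 149.44314575195312), 19.38860321044922)
t 49.62 at [ 0.5683 -0.3564  0.1413] yaw -1.2312 w 0.0519 F [-0.2254  0.761   0.5553] | total [ 0.0003  0.1253 -0.    ] rows 4 each [ 0.0001  0.0313 -0.    ]
handle? [299.3846 264.5849] [288 223  23  77 689] ((507.0635681152344, -436.2742919921875), (100.96705627441406, 13.81398868560791), 36.812896728515625)
handle? [202.4679 265.0802] [192 225  22  75 686] ((469.330810546875, -332.2879333496094), (98.87300109863281, 13.662064552307129), 3.3294389247894287)
handle? [157.1486 282.4629] [150 272  18  28 350] ((424.1422119140625, -292.7837829589844), (38.45840835571289, 19.867868423461914), 13.612691879272461)
```

View pics/w25.png

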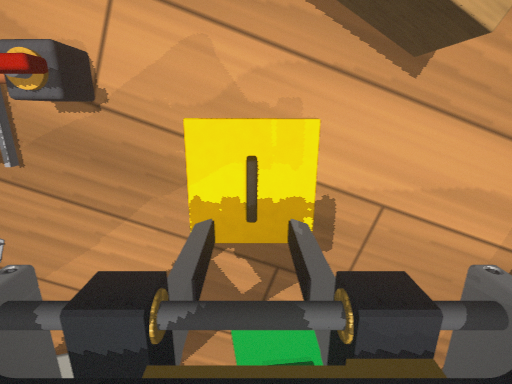

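Emit:
step_arm(
  plan=[
    {"grip": -0.1,"slide": [0,0.035,0],"spin": 0},
    {"grip": -0.1,"slide": [0,0.035,0],"spin": 0},
    {"grip": -0.1,"slide": [0,0.03,0],"spin": 0},
    {"grip": -0.1,"slide": [0,0.022,0],"spin": 0},
    {"grip": -0.1,"slide": [0,0,0],"spin": 0},
    {"grip": -0.1,"slide": [0,0,0],"spin": 0},
    {"grip": -0.1,"slide": [0,0,0],"spin": 0},
    {"grip": -0.1,"slide": [0,0,0],"spin": 0},
  ],
)

```text
time_s: 50.28
ee_pos: [0.5689, -0.3571, 0.0206]
eef_rot: [-1.569, -0.002, -1.235]
force: [-0.1, -1.0, -0.6]
grip_width: 0.0516
```

Emit:
step_arm(
  plan=[
    {"grip": -0.1,"slide": [0,0.002,0],"spin": 0},
    {"grip": -0.1,"slide": [0,0,0],"spin": 0},
    {"grip": 1,"slide": [0,0,0],"spin": 0},
    {"grip": 1,"slide": [0,0,0],"spin": 0},
    {"grip": 1,"slide": [0,0,0],"spin": 0},
    {"grip": 1,"slide": [0,0,0],"spin": 0},
    {"grip": 1,"slide": [0,0,0],"spin": 0},
    {"grip": 1,"slide": [0,0,0],"spin": 0},
    {"grip": 1,"slide": [0,0,0],"spin": 0},
    {"grip": 1,"slide": [0,0,0],"spin": 0},
  ],
)

```text
time_s: 51.12
ee_pos: [0.5681, -0.3566, 0.0165]
eef_rot: [-1.571, -0.0, -1.235]
force: [-0.3, 0.2, -1.1]
grip_width: 0.0115
```

Emit:
step_arm(
  plan=[
    {"grip": 1,"slide": [0,-0.02,0],"spin": 0},
    {"grip": 1,"slide": [0,-0.03,0],"spin": 0},
    {"grip": 1,"slide": [0,-0.03,0],"spin": 0},
    {"grip": 1,"slide": [0,-0.03,0],"spin": 0},
    {"grip": 1,"slide": [0,-0.03,0],"spin": 0},
    {"grip": 1,"slide": [0,0,0],"spin": 0},
    {"grip": 1,"slide": [0,0,0],"spin": 0},
    {"grip": 1,"slide": [0,0,0],"spin": 0},
  ],
)

```text
time_s: 51.78
ee_pos: [0.5676, -0.3563, 0.1549]
eef_rot: [-1.572, 0.002, -1.235]
force: [0.1, 0.2, -3.3]
grip_width: 0.0116
```

Run:
```python
from h import *
cal,im=grab("wrist","w26"); 
go(.563,.0082,.158)
```

```text
t 51.83 at [ 0.5675 -0.3562  0.1544] yaw -1.2352 w 0.0116 F [ 0.3621  0.5032 -4.668 ] | total [-0.3455 -0.0036  0.1158] rows 10 each [-0.0346 -0.0004  0.0116]
```

View pics/w26.png

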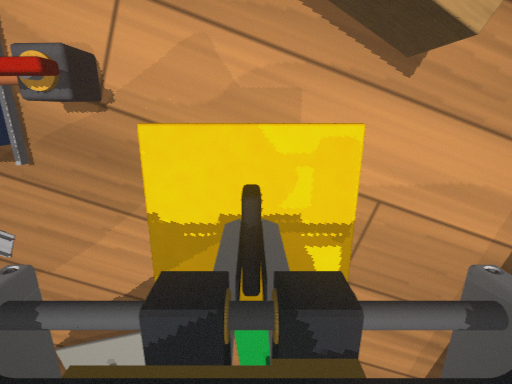

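Emit:
step_arm(
  plan=[
    {"grip": 1,"slide": [-0.0247,-0.0005,0.0083],"spin": 0},
    {"grip": 1,"slide": [-0.0247,0,0.0083],"spin": 0},
    {"grip": 1,"slide": [-0.0247,0,0.0083],"spin": 0},
    {"grip": 1,"slide": [-0.0247,0,0.0083],"spin": 0},
    {"grip": 1,"slide": [-0.0247,0,0.0083],"spin": 0},
    {"grip": 1,"slide": [-0.0247,0,0.0083],"spin": 0},
    {"grip": 1,"slide": [-0.0247,0,0.0083],"spin": 0},
    {"grip": 1,"slide": [-0.0247,0,0.0083],"spin": 0},
    {"grip": 1,"slide": [-0.0247,0,0.0083],"spin": 0},
    {"grip": 1,"slide": [-0.0247,0,0.0083],"spin": 0},
    {"grip": 1,"slide": [-0.0247,0,0.0083],"spin": 0},
    {"grip": 1,"slide": [-0.0247,0,0.0083],"spin": 0},
    {"grip": 1,"slide": [-0.0247,0,0.0083],"spin": 0},
    {"grip": 1,"slide": [-0.0247,0,0.0083],"spin": 0},
    {"grip": 1,"slide": [0,0,0],"spin": 0},
    {"grip": 1,"slide": [0,0,0],"spin": 0},
    {"grip": 1,"slide": [0,0,0],"spin": 0},
    {"grip": 1,"slide": [0,0,0],"spin": 0},
  ],
)

```text
time_s: 53.33
ee_pos: [0.5638, 0.0073, 0.1563]
eef_rot: [-1.572, 0.0, -1.236]
force: [0.7, 0.7, -3.6]
grip_width: 0.0117
```

Run:
```python
from h import *
cal,im=grab("wrist","w27"); 
go(.563,.0082,.1205)
h=cv2.cvtColor(im,cv2.COLOR_BGR2HSV)
y=((h[...,0]>20)&(h[...,0]<36)&(h[...,1]>180)&(h[...,2]>80)).astype(np.uint8)
for c,s,mk in blobs(y,800,99999):
    P=poly(cal,mk,.1485); r=cv2.minAreaRect(P*1000); print("cover",c,s,r)
```

```text
t 53.38 at [0.5638 0.0072 0.1565] yaw -1.2364 w 0.0118 F [ 0.0353  0.4838 -3.0515] | total [-0.0012  0.036  -0.0004] rows 1 each [-0.0012  0.036  -0.0004]
cover [250.8554 188.4494] [  137   123   229   159 27685] ((577.1790771484375, 12.081275939941406), (120.05526733398438, 151.5608673095703), 19.12779998779297)
```

View pics/w27.png

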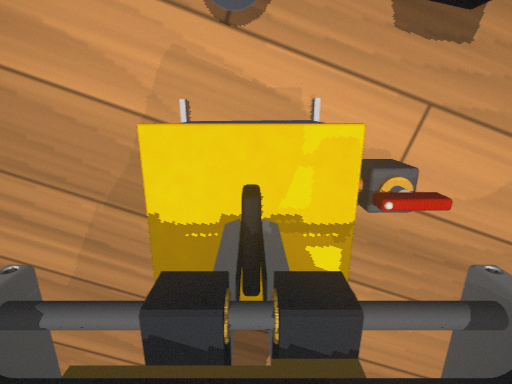

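Emit:
step_arm(
  plan=[
    {"grip": 1,"slide": [-0.0012,0.01,0],"spin": -0.4},
    {"grip": 1,"slide": [0,0.01,0],"spin": 0},
    {"grip": 1,"slide": [0,0.006,0],"spin": 0},
    {"grip": 1,"slide": [0,0,0],"spin": 0},
    {"grip": 1,"slide": [0,0,0],"spin": 0},
    {"grip": 1,"slide": [0,0,0],"spin": 0},
  ],
)

```text
time_s: 53.88
ee_pos: [0.5637, 0.0093, 0.1311]
eef_rot: [-1.571, -0.0, -1.228]
force: [-0.6, -0.3, -3.7]
grip_width: 0.0113
```

Emit:
step_arm(
  plan=[
    {"grip": 1,"slide": [0,0.003,0],"spin": 0},
    {"grip": 1,"slide": [0,0.003,0],"spin": 0},
    {"grip": 1,"slide": [0,0,0],"spin": 0},
    {"grip": 1,"slide": [0,0,0],"spin": 0},
    {"grip": 1,"slide": [0,0,0],"spin": 0},
  ],
)

```text
time_s: 54.3
ee_pos: [0.5636, 0.0093, 0.125]
eef_rot: [-1.571, -0.0, -1.228]
force: [0.2, 0.6, -2.1]
grip_width: 0.0115
```

Emit:
step_arm(
  plan=[
    {"grip": 1,"slide": [0.0008,0.003,0],"spin": 0},
    {"grip": 1,"slide": [0,0,0],"spin": 0},
    {"grip": 1,"slide": [0,0,0],"spin": 0},
    {"grip": 1,"slide": [0,0,0],"spin": 0},
  ],
)

```text
time_s: 54.63
ee_pos: [0.5638, 0.0085, 0.1219]
eef_rot: [-1.571, -0.0, -1.228]
force: [-0.0, 0.7, -2.4]
grip_width: 0.0116
```

Emit:
step_arm(
  plan=[
    {"grip": 1,"slide": [0,0.0012,0],"spin": 0},
    {"grip": 1,"slide": [0,0,0],"spin": 0},
    {"grip": 1,"slide": [0,0,0],"spin": 0},
  ],
)

```text
time_s: 54.88
ee_pos: [0.5638, 0.0086, 0.1207]
eef_rot: [-1.571, 0.0, -1.228]
force: [-0.4, -0.0, -2.7]
grip_width: 0.0115
```

Emit:
step_arm(
  plan=[
    {"grip": 1,"slide": [0,0.0008,0],"spin": 0},
    {"grip": 1,"slide": [0,0,0],"spin": 0},
    {"grip": 1,"slide": [0,0,0],"spin": 0},
  ],
)

```text
time_s: 55.13
ee_pos: [0.5639, 0.0086, 0.1204]
eef_rot: [-1.57, -0.0, -1.228]
force: [-2.7, -0.5, 4.3]
grip_width: 0.012
```

Emit:
step_arm(
  plan=[
    {"grip": -0.1,"slide": [0,0,0],"spin": 0},
    {"grip": -0.1,"slide": [0,0,0],"spin": 0},
    {"grip": -0.1,"slide": [0,0,0],"spin": 0},
    {"grip": -0.1,"slide": [0,0,0],"spin": 0},
    {"grip": -0.1,"slide": [0,0,0],"spin": 0},
    {"grip": -0.1,"slide": [0,-0.02,0],"spin": 0},
    {"grip": -0.1,"slide": [0,-0.03,0],"spin": 0},
    {"grip": -0.1,"slide": [0,-0.04,0],"spin": 0},
    {"grip": -0.1,"slide": [0,-0.04,0],"spin": 0},
    {"grip": -0.1,"slide": [0,-0.03,-0.02],"spin": 0},
    {"grip": -0.1,"slide": [0,0,-0.04],"spin": 0},
    {"grip": -0.1,"slide": [0,0,-0.04],"spin": 0},
    {"grip": -0.1,"slide": [0,0,0],"spin": 0},
    {"grip": -0.1,"slide": [0,0,0],"spin": 0},
    {"grip": -0.1,"slide": [0,0,0],"spin": 0},
  ],
)

```text
time_s: 56.38
ee_pos: [0.4702, -0.025, 0.2803]
eef_rot: [-1.57, -0.0, -1.229]
force: [1.3, 1.4, 0.4]
grip_width: 0.0517
```

Run:
```python
from h import *
cal,im=grab("wrist","w28"); 
h=cv2.cvtColor(im,cv2.COLOR_BGR2HSV)
y=((h[...,0]>20)&(h[...,0]<36)&(h[...,1]>180)&(h[...,2]>80)).astype(np.uint8)
for c,s,mk in blobs(y,2000,99999):
    P=poly(cal,mk,.116); r=cv2.minAreaRect(P*1000); print("cover",c,s,r)
rd=mask(im,"red")
for c,s,mk in blobs(rd,60,6000):
    P=poly(cal,mk,.102); r=cv2.minAreaRect(P*1000); print("valve",c,s,r)
c2,i2=grab("side","side28f"); crop(i2,200,140,340,260,5,"side28"); 
c3,i3=grab("scene","scene28f"); crop(i3,180,160,300,250,5,"scene28")
```

```text
cover [250.6535  89.1255] [  183    24   136   135 16452] ((563.33349609375, 8.351432800292969), (148.8146209716797, 149.60232543945312), 19.601913452148438)
valve [374.3309  96.0966] [347  92  51  10 414] ((612.6431884765625, -132.4759979248047), (10.475495338439941, 62.061702728271484), 19.57956886291504)
```

View pics/w28.png

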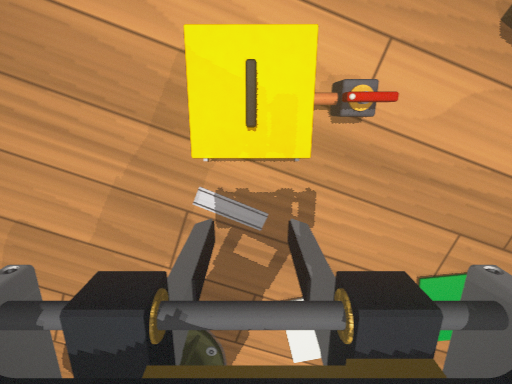

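View pics/side28.png

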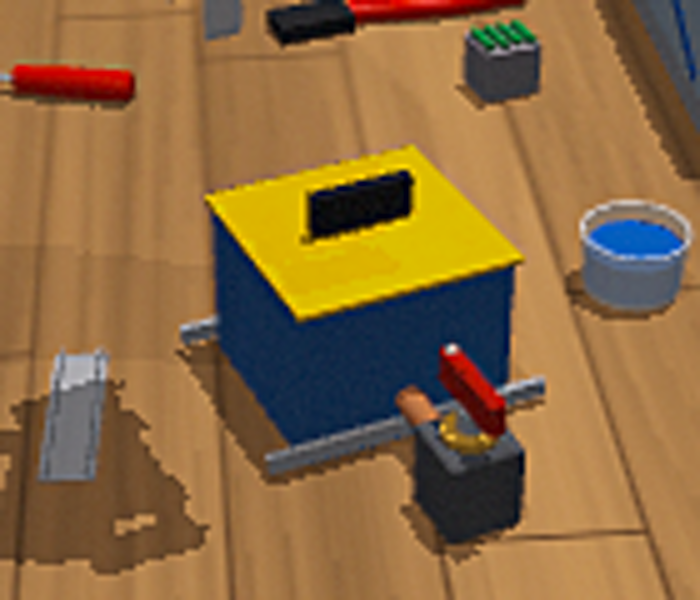

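View pics/scene28.png

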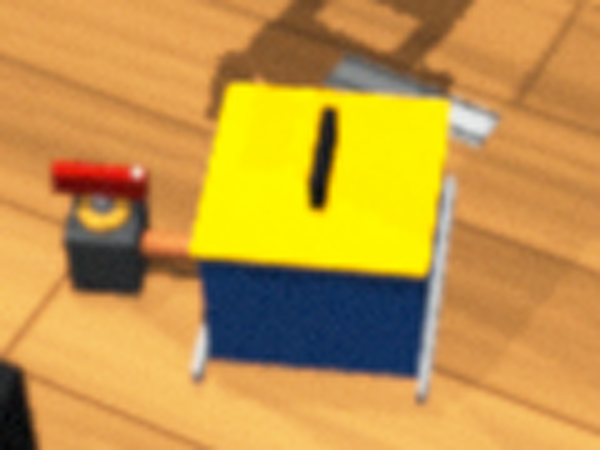

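View pics/scene28f.png

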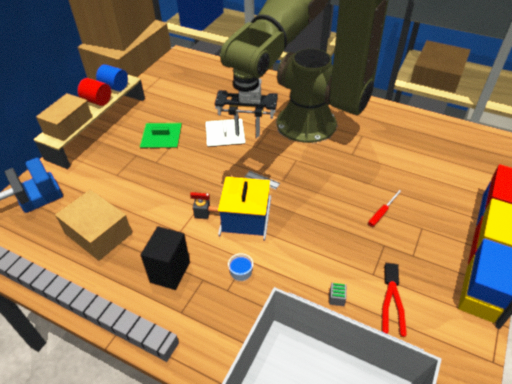

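```bash
python3 -c "
from station import hand_in,get_obs
print(get_obs()['time_s']); print(hand_in())"
```

```text
56.5333
the job is handed in; nothing more can be done
None
```

The job is done and handed in at 56.5 s. None of my checks failed.

- **Stack:** Five discs were there, three pads and two caps. I stacked the pads first and the caps on top. The top cap measured (0.5636, 0.0085), within 1 mm of the ring centre. The side view showed the order correct and the discs flat.
- **Lowering:** I opened the valve in small steps to about 0.69 rad, and the plate sank at roughly 20 mm/s as estimated from the scene camera. Two pictures a second apart showed no further movement, and the drop in the image matched the bottom stop.
- **Valve:** I turned it back until it pressed on its stop. The bar's last measured angle was 19.58°, against 19.65° for the magazine.
- **Cover:** It was knocked about 5 cm aside during the run, so I measured it again before gripping it. It settled at its seated height and measured 0.4 mm from the magazine centre, level in both outside views. With the cover on, I could not see the stack again.
- **Bystanders:** In the final scene picture the rail, screwdriver, tub, terminals, crimper and the two other covers are where they began. The arm was touching nothing.

When I set down the first pad, the arm pressed the plate with about 21 N for a moment, more than the 8 N it is rated to hold. The second pad made contact at the expected height, so the plate had not moved.

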